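# Check-weigh a die plate and set it on its three-point stand

## Robot

A 7-joint arm with a two-finger parallel gripper is mounted at the origin on the work surface. World frame = base frame: x ahead of the robot, y to its left, z up, the work surface at z = 0. Lengths are in m, angles in rad, forces in N, time in s.
With the tool pointing down it reaches from about 0.4 to 0.85 m from the base axis. Payload 10.4 kg.
Tool frame: the origin (TCP) lies midway between the tips of the shut fingers; the grasp point (between the pads) lies 19 mm behind it; z points along the fingers, y is the line along which they close (so a half turn about z gives the same grasp; the last joint's range is limited). The gripper opens to 85 mm and grips with 20 to 120 N. Pads are 22 mm wide; open, the fingers measure 114 mm over their backs; the gripper's body (76 mm by 85 mm) begins 54 mm behind the grasp point. The pads swing forward as they close: fully open they stand 13 mm farther back than shut.
Start: joints at [-1.166, 0.332, -0.065, 1.46, 0.022, 1.35, -0.088], TCP at [0.259, 0.569, 0.231] pointing down, gripper open.
Joint ranges: [-2.6, 2.6], [-0.5, 2.12], [-1.47, 1.34], [0.16, 2.42], [-1.27, 4.41], [0.06, 2.06], [-2.6, 2.6]. Speed limits (rad/s): [2.22, 2.22, 2.79, 2.79, 3.14, 3.14, 3.14].

## Interface

Orientations are given as a unit quaternion [x, y, z, w].
In Python, from workcell import monitor, eyes, manip gives the robot as it stands.
- The arm moves only by the tool send_rows, never from a script. Its arguments are lists of equal length, an entry for each row: "offset": the shift along the tool's x, y, z in mm, a list of three; "roll": the turn about the tool's z in rad. In form: {"offset": [[tx, ty, tz], ...], "roll": [roll, ...]}. A call has exactly 5 rows; each row is the pose to reach, as a shift and turn from the pose commanded when the call began, along the tool's axes at that moment; what a row does not reach only later rows make up. A row lasts 1/12 s, in which the tool goes at most 41.7 mm and 7.16 degrees, less where a joint would pass 70% of its speed; a pose out of reach is approached as far as the arm can. A call with a gripper value outside its range is refused whole. "jaw" is the opening, from 0 (shut) to 1 (fully open), set as the call begins (left out, the last holds). The fingers move at their own pace and stop on an object; "newtons" is the grip in N (left out, the last holds). Time passes only in rows, so rows that repeat a pose let the fingers close, or fill a call up. It gives the time, the measured TCP pose, the force and the opening at its end, in the units of the state.
- monitor.get_obs(): the state, without advancing time (a new reading comes with each control period).
- eyes.camera(name): name is "scene" or "top" or "wrist"; returns (picture, depth): 480x640x3 uint8, blue, green, red; 480x640 float32, m along the optical axis (not along the pixel's ray), 0 where there is no reading.
- eyes.camera_params(name): a dict with "fovy" (degrees; the focal length in pixels is half the picture's height over the tangent of half this angle, whatever the lens; pixels are square), "cx", "cy" (the principal point, pixels), "R" (3x3) and "t" (3): a world point X has camera coordinates R X + t. Camera axes: x right, y down, z forward; pixel columns grow to the right and rows downward; lengths in m; the calibration is good to about 2 mm. A picture is of the moment at which its call begins: read the wrist's pose just before it. camera_params takes no time and is no camera call; for the wrist camera it gives the pose at the moment of the call.
- manip.hand_in(): hands the job in, once; it reports no verdict.
The state is a dict: "clock": time; "joint_pos": joint angles; "joint_velocities": joint speeds; "tau": joint torques, N m; "position": TCP position; "ee_rot": TCP orientation; "ft_force": force on the tool from outside, world axes, zero at the start; "torque": the same for the moment, N m; "grip_width": opening from 0.0 (shut) to 1.0 (fully open).
Only numpy, scipy, OpenCV 4.12 (cv2) and the standard library are available. Lean on these libraries where they do the work, as an engineer would, in place of code of your own. Each camera call takes 0.05 s, during which the arm holds its last target. There are 200 camera calls.

## Task

Check-weigh the die plate: stand it alone on one pan of the balance and add weights from the tray to the other pan until, with your hand off, the beam rests level. Then set the plate on the setting stand with its three ball feet fully home in the cone, groove and flat seats, and put every weight back upright in its tray; do not drop the plate, and leave the other things on the bench alone.

Things in the scene. Friction and masses are not known exactly. Their poses are not given: they have to be found in the camera images.
- plate_a: T-shaped aluminium die plate on three steel ball feet (16 mm). Origin: plane of the undersides of the feet, under the middle of the die block; z up, x along the stem of the T. Feet at (x, y) = (46, 0), (-32, 36), (-32, -36) mm. Plate 10 mm thick, z 11 to 21; stem 40 wide, x -50 to 62; cross-bar 36 wide, x -50 to -14, y -53 to 53. Starts on its feet before the balance, yaw within 0.5.
- plate_b: Look-alike of plate_a, same frame and sizes; one of the three is present, the others read None. The die block on top is the grip: 44 mm long in x, 34 mm wide in y, z 21 to 67 mm, with a steel die showing above it to z 75 mm.
- plate_c: Look-alike of plate_a, same frame and sizes. The three plates differ only in mass, not known beforehand: within 10 g of 300, 400 or 500 g (which is which is not told).
- w200_a: 200 g knob weight, dark steel: flat round body 50 mm in diameter, 14 mm high; neck 10 mm in diameter; knob on top 20 mm in diameter, 12 mm high; 50 mm tall in all. Origin at the centre of its underside, z up. One to three of w200_a, w200_b, w200_c are present (absent ones read None), at first upright in the tray, one to a place some 70 mm apart.
- w200_b: 200 g knob weight like w200_a; may be absent.
- w200_c: 200 g knob weight like w200_a; may be absent.
- w100_a: 100 g knob weight, dark steel: flat round body 40 mm in diameter, 11 mm high; neck 10 mm in diameter; knob on top 18 mm in diameter, 12 mm high; 44 mm tall in all. Origin at the centre of its underside, z up. All three 100 g weights are always present, at first upright in the tray.
- w100_b: 100 g knob weight like w100_a.
- w100_c: 100 g knob weight like w100_a.
- left_pan (a point): left (+y) steel pan of the balance: centre of its flat floor, 144 mm across inside a low rim (5 mm high, 158 mm across outside). 74 mm above the bench when the beam is level; stays horizontal and rises or sinks up to 13 mm. z up; x and y turn with the balance (yaw within 0.2 rad).
- right_pan (a point): right (-y) steel pan of the balance, like the left one; pan centres are 220 mm apart.
- beam (a joint): beam tilt, rad: 0 level, positive when the left pan is high (right side heavier), negative when the right pan is high. Stops at 0.12 either way. 100 g of difference tilts it about 0.07 rad, less in proportion; from about 165 g it lies on a stop. Well damped: at rest within about 1 s. Empty, it stands level.
- pointer (a point): tip of the upright black pointer on the beam, one of a pair midway between the pans before small white dials; 133 mm above the bench, dials to 142 mm. It leans with the beam and stands at the long centre mark when the beam is level.
- stand: setting stand fixed to the bench, left or right: round grey base 156 mm in diameter, 12 mm high, with three steel seats for the plate's feet. Origin: centre of the base's underside, z up, yaw within 0.45. The plate seats one way only, its x axis along the stand's: its origin is then straight above the stand's at z 34 mm and it is level.
- seat_cone (a point): cone seat at (46, 0) mm of the stand's frame, for the foot on the T's stem: steel funnel, 45 degree walls, mouth 24 mm across at z 43 mm above the bench. Point at the underside of a seated foot. Smooth and low-friction: a foot within some 7 mm slides home.
- seat_groove (a point): V groove seat at (-32, 36) mm of the stand's frame: 45 degree walls, mouth 24 mm across at z 43 mm, 32 mm long, pointing at the cone. Point at the underside of a seated foot.
- seat_flat (a point): flat seat at (-32, -36) mm of the stand's frame: steel pad 33 mm in diameter; point at the centre of its top, z 34 mm.
- tray: flat open wooden tray for the weights, fixed to the bench on the side away from the stand, 230 mm (x) by 160 mm (y) outside, 22 mm high, walls and floor 5 mm thick. Origin: centre of its underside, z up, yaw within 0.2 rad.
- block: bystander: red plastic block with rows of dark holes, 100 x 200 x 28 mm, beyond the balance. Origin at the centre of its underside.
- case: bystander: shut grey plastic case, 92 x 152 x 43 mm, beyond the balance. Origin at the centre of its underside.
- tub: bystander: small round jar, 68 mm in diameter, 60 mm high, beyond the balance on the left. Origin at the centre of its underside.
There are look-alikes about, which are no part of the job. Leave any blue, orange or purple look-alike of the plate_a alone.

How it is judged:
On the way:
1. The plate stands on one pan with nothing else on that pan, its counterweights on the other, and the beam rests level with the hand off ((((horizontal distance between plate_a and left_pan below 0.045 m and z of plate_a in the frame of left_pan between -0.006 and 0.006 m) and horizontal distance between each of w200_a, w200_b, w200_c, w100_a, w100_b, w100_c and left_pan above 0.08 m) or ((horizontal distance between plate_a and right_pan below 0.045 m and z of plate_a in the frame of right_pan between -0.006 and 0.006 m) and horizontal distance between each of w200_a, w200_b, w200_c, w100_a, w100_b, w100_c and right_pan above 0.08 m)) and (((horizontal distance between plate_b and left_pan below 0.045 m and z of plate_b in the frame of left_pan between -0.006 and 0.006 m) and horizontal distance between each of w200_a, w200_b, w200_c, w100_a, w100_b, w100_c and left_pan above 0.08 m) or ((horizontal distance between plate_b and right_pan below 0.045 m and z of plate_b in the frame of right_pan between -0.006 and 0.006 m) and horizontal distance between each of w200_a, w200_b, w200_c, w100_a, w100_b, w100_c and right_pan above 0.08 m)) and (((horizontal distance between plate_c and left_pan below 0.045 m and z of plate_c in the frame of left_pan between -0.006 and 0.006 m) and horizontal distance between each of w200_a, w200_b, w200_c, w100_a, w100_b, w100_c and left_pan above 0.08 m) or ((horizontal distance between plate_c and right_pan below 0.045 m and z of plate_c in the frame of right_pan between -0.006 and 0.006 m) and horizontal distance between each of w200_a, w200_b, w200_c, w100_a, w100_b, w100_c and right_pan above 0.08 m)) and value of joint beam between -0.02 and 0.02 rad and velocity of joint beam between -0.03 and 0.03 rad/s and contact force between the fingers and anything else below 0.3 N), for 1 s.
At the end, for the whole second after the job is handed in: The plate rests released on the stand with all three feet home: origin within 3 mm of the stand's origin in x and y and 31.5 to 36.5 mm above it, x axes within 0.05 rad, level within 0.03 rad; every weight present stands upright (within 0.1 rad) and still on the floor of the tray (x of plate_a in the frame of stand between -0.003 and 0.003 m and y of plate_a in the frame of stand between -0.003 and 0.003 m and z of plate_a in the frame of stand between 0.0315 and 0.0365 m and angle between the x axis of each of plate_a, plate_b, plate_c and the x axis of stand, either way round below 0.05 rad and angle between each of plate_a, plate_b, plate_c's own z axis and vertical below 0.03 rad and linear speed of each of plate_a, plate_b, plate_c, w200_a, w200_b, w200_c, w100_a, w100_b, w100_c below 0.02 m/s and contact force between the fingers and plate_a below 0.2 N and x of plate_b in the frame of stand between -0.003 and 0.003 m and y of plate_b in the frame of stand between -0.003 and 0.003 m and z of plate_b in the frame of stand between 0.0315 and 0.0365 m and contact force between the fingers and plate_b below 0.2 N and x of plate_c in the frame of stand between -0.003 and 0.003 m and y of plate_c in the frame of stand between -0.003 and 0.003 m and z of plate_c in the frame of stand between 0.0315 and 0.0365 m and contact force between the fingers and plate_c below 0.2 N and x of w200_a in the frame of tray between -0.105 and 0.105 m and y of w200_a in the frame of tray between -0.07 and 0.07 m and z of w200_a in the frame of tray between 0.001 and 0.01 m and angle between each of w200_a, w200_b, w200_c, w100_a, w100_b, w100_c's own z axis and vertical below 0.1 rad and x of w200_b in the frame of tray between -0.105 and 0.105 m and y of w200_b in the frame of tray between -0.07 and 0.07 m and z of w200_b in the frame of tray between 0.001 and 0.01 m and x of w200_c in the frame of tray between -0.105 and 0.105 m and y of w200_c in the frame of tray between -0.07 and 0.07 m and z of w200_c in the frame of tray between 0.001 and 0.01 m and x of w100_a in the frame of tray between -0.105 and 0.105 m and y of w100_a in the frame of tray between -0.07 and 0.07 m and z of w100_a in the frame of tray between 0.001 and 0.01 m and x of w100_b in the frame of tray between -0.105 and 0.105 m and y of w100_b in the frame of tray between -0.07 and 0.07 m and z of w100_b in the frame of tray between 0.001 and 0.01 m and x of w100_c in the frame of tray between -0.105 and 0.105 m and y of w100_c in the frame of tray between -0.07 and 0.07 m and z of w100_c in the frame of tray between 0.001 and 0.01 m); the robot touches nothing.
It fails at once if The plate is dropped (falls free faster than 0.7 m/s) ((contact force between the fingers and plate_a below 0.05 N and linear speed of plate_a above 0.7 m/s) or (contact force between the fingers and plate_b below 0.05 N and linear speed of plate_b above 0.7 m/s) or (contact force between the fingers and plate_c below 0.05 N and linear speed of plate_c above 0.7 m/s)).
It fails at once if A bystander (block, case or jar) is moved more than 30 mm (distance of any of block, case, tub from where it was at the start of the episode above 0.03 m).
Of plate_a, plate_b, plate_c only 1 to 1 are there at a start; the rules pass over those that are not, and their reading is None.
Of w200_a, w200_b, w200_c only 1 to 3 are there at a start; the rules pass over those that are not, and their reading is None.
At some moment in a run one of w200_a, w200_b, w200_c, w100_a, w100_b, w100_c may be knocked a few centimetres aside while the robot is not near it.
It also fails if it takes over 210 s, if anything falls off the work surface, if the arm or the gripper's body presses on something with over 40 N, if the wrist force passes 120 N, or if a joint passes its speed limit or range.

## Working session

There is one attempt and no reset: what is moved stays moved. The work goes in short steps, Python scripts to look and compute and a tool call to move; the robot and the scene stay as the last step left them, time stands still between calls to the robot, and variables do not carry over. Pictures are saved under pics/ and viewed, on a budget of 14 in all, crops included, one or two more only if the job needs it, and the job is handed in when it is done.

Besides the shell and the picture viewer there is one more tool, called after "Request:" as a command line: name --pt "numbers of a row" for each row, then --argument value for the rest. send_rows: Moves the arm, as the interface text tells. Its arguments: {"type":"object","properties":{"offset":{"type":"array"},"roll":{"type":"array"},"jaw":{"type":"number"},"newtons":{"type":"number"}},"required":["offset","roll"]}

```bash
ls; mkdir -p pics
python3 - <<'E'
from workcell import monitor, eyes, manip
import cv2,numpy as np
o=monitor.get_obs();print({k:np.round(v,3) for k,v in o.items()})
for n in("scene","top","wrist"):
    p=eyes.camera_params(n);print(n,p)
    im,d=eyes.camera(n);cv2.imwrite(f"pics/{n}0.png",im);np.save(f"pics/{n}0.npy",d)
E
```

```text
pics
{'clock': np.float64(0.0), 'joint_pos': array([-1.166,  0.333, -0.065,  1.461,  0.022,  1.35 , -0.088]), 'joint_velocities': array([ 0.   ,  0.   , -0.   , -0.002,  0.001,  0.001,  0.   ]), 'tau': array([-0.0000e+00, -6.2546e+01,  4.9000e-02, -3.9161e+01,  1.6000e-02,
        1.0000e-02, -0.0000e+00]), 'position': array([0.259, 0.568, 0.231]), 'ee_rot': array([ 0.212,  0.977, -0.001, -0.   ]), 'ft_force': array([ 0.167, -0.504,  0.064]), 'torque': array([ 0.018, -0.028, -0.   ]), 'grip_width': np.float64(0.998)}
scene {'fovy': 57.014923046966125, 'cx': 314.08424770456537, 'cy': 238.31620192100468, 'R': array([[-0.4389338 ,  0.89845479, -0.01077494],
       [ 0.55284484,  0.26059637, -0.79148728],
       [-0.70830763, -0.35336739, -0.61109065]]), 't': array([ 0.26985704, -0.21477091,  1.5082881 ])}
top {'fovy': 44.9311550167336, 'cx': 319.92266908881385, 'cy': 246.62480036171047, 'R': array([[-9.76805431e-04, -9.99936319e-01,  1.12429005e-02],
       [-9.86204289e-01, -8.97768609e-04, -1.65530340e-01],
       [ 1.65529893e-01, -1.12494876e-02, -9.86140610e-01]]), 't': array([-0.03183919,  0.54273924,  1.49519027])}
wrist {'fovy': 65.28577950364325, 'cx': 319.6889237201446, 'cy': 235.48552354854468, 'R': array([[ 4.14432033e-01,  9.10080120e-01, -5.14795913e-04],
       [ 8.70355509e-01, -3.96176825e-01,  2.92446937e-01],
       [ 2.65946193e-01, -1.21647434e-01, -9.56281613e-01]]), 't': array([-0.62535527, -0.03876139,  0.37960075])}
```

View pics/top0.png

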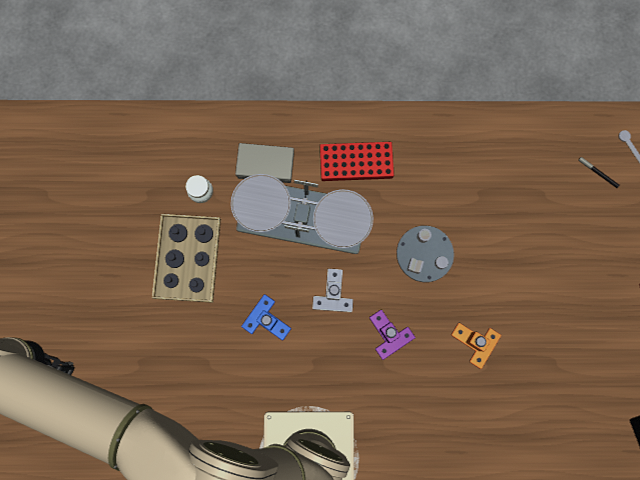

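View pics/scene0.png

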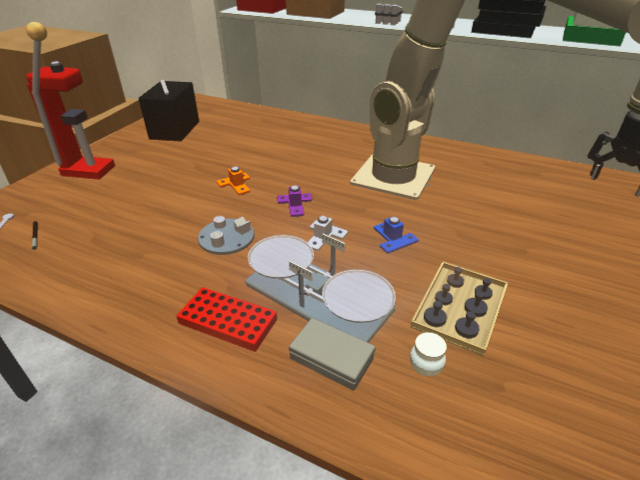

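The top picture shows the grey plate at about (333,290), which is the one I want. Its look-alikes are blue (267,318), purple (391,333) and orange (480,343), all to be left alone. The stand is at (425,253), the left pan at (261,203), the right pan at (343,219), and the tray at (186,258) holds six weights.

```bash
cat > h.py <<'E'
from workcell import monitor, eyes, manip
import cv2,numpy as np
from scipy.spatial.transform import Rotation as Ro
np.set_printoptions(suppress=True,precision=4)
def K(p): f=240/np.tan(np.radians(p["fovy"]/2)); return f,p["cx"],p["cy"]
def cast(p,uv,z):
    f,cx,cy=K(p); uv=np.atleast_2d(np.asarray(uv,float))
    d=np.c_[(uv[:,0]-cx)/f,(uv[:,1]-cy)/f,np.ones(len(uv))]@p["R"]; c=-p["R"].T@p["t"]
    return c+d*((z-c[2])/d[:,2])[:,None]
def proj(p,X):
    f,cx,cy=K(p); c=np.atleast_2d(X)@p["R"].T+p["t"]; return np.c_[cx+f*c[:,0]/c[:,2],cy+f*c[:,1]/c[:,2]]
def cloud(p,d):
    f,cx,cy=K(p); v,u=np.mgrid[0:480,0:640]
    c=np.dstack([(u-cx)/f*d,(v-cy)/f*d,d]); return (c-p["t"])@p["R"]
def snap(n,tag=None):
    p=eyes.camera_params(n); im,d=eyes.camera(n)
    if tag: cv2.imwrite(f"pics/{tag}.png",im)
    return p,im,d
def tool():
    o=monitor.get_obs(); R=Ro.from_quat(o["ee_rot"]).as_matrix(); return o,R
def goto(x,y,z,yaw=None):
    """offset in tool axes (mm) and roll, yaw = world angle of closing line (mod pi)"""
    o,R=tool(); off=R.T@(np.array([x,y,z])-o["position"])*1000
    roll=0
    if yaw is not None:
        a=np.arctan2(R[1,1],R[0,1]); dy=(yaw-a+np.pi/2)%np.pi-np.pi/2; roll=-dy  # tool z down
    print("tcp",o["position"],"off",np.round(off,1),"roll",round(roll,3),"t",round(float(o["clock"]),2),"q7",round(o["joint_pos"][6],2))
E
cat > m0.py <<'E'
from h import *
p=eyes.camera_params("top"); im=cv2.imread("pics/top0.png"); d=np.load("pics/top0.npy"); X=cloud(p,d); Z=X[...,2]
print("table z noise",np.median(Z[320:340,560:600]),Z[320:340,560:600].std())
def blobs(m,amin=8):
    n,l,s,c=cv2.connectedComponentsWithStats(m.astype(np.uint8)); return [(l==i,s[i],c[i]) for i in range(1,n) if s[i,4]>=amin]
def sub(m,u0,u1,v0,v1):
    r=np.zeros_like(m); r[v0:v1,u0:u1]=m[v0:v1,u0:u1]; return r
print("plate block"); 
for m,s,c in blobs(sub((Z>.05)&(Z<.09),310,360,262,315)): print(s,c,X[m].mean(0),X[m].min(0),X[m].max(0))
print("plate flat")
for m,s,c in blobs(sub((Z>.013)&(Z<.03),305,360,262,320)):
    print(s,cast(p,c,.021)); q=cast(p,np.argwhere(m)[:,::-1],.021)[:,:2].astype(np.float32); print(cv2.minAreaRect(q))
g=im.max(2)
print("weights")
for m,s,c in blobs(sub(g<75,155,220,214,302),20):
    print(s[2:],c,"ctr",cast(p,c,.019)[0],"d",2*np.sqrt(s[4]/np.pi)*2.55,"top",X[m&(Z>Z[m].max()-.01)].mean(0))
print("tray rim")
q=cast(p,np.argwhere(sub((Z>.015)&(Z<.03)&(g>100),148,226,208,308))[:,::-1],.022)[:,:2].astype(np.float32); print(cv2.minAreaRect(q))
print("pans")
for u0,u1,v0,v1 in ((225,292,170,237),(312,378,185,252)):
    m=sub((Z>.066)&(Z<.09),u0,u1,v0,v1)
    for b,s,c in blobs(m,500):
        cc=max(cv2.findContours(b.astype(np.uint8),0,1)[0],key=len); e=cv2.fitEllipse(cc); print(s,e,cast(p,e[0],.079), np.median(Z[b]))
print("stand")
for b,s,c in blobs(sub((Z>.006)&(Z<.06),390,460,220,288),200):
    cc=max(cv2.findContours(b.astype(np.uint8),0,1)[0],key=len);e=cv2.fitEllipse(cc);print(s,e,cast(p,e[0],.012))
for b,s,c in blobs(sub((Z>.025)&(Z<.06),390,460,220,288)): print(s,c,X[b].mean(0),X[b].max(0))
E
python3 m0.py
```

```text
table z noise 0.0024941746626569398 0.1102572873859253
plate block
[327 282  14  18 224] [333.2589 290.0491] [ 0.425  -0.0659  0.0703] [ 0.403  -0.0836  0.0512] [ 0.4464 -0.0496  0.0821]
plate flat
[312 268  41  44 710] [[ 0.4146 -0.0646  0.021 ]]
((0.4317895770072937, -0.06661128997802734), (0.10574975609779358, 0.11202295869588852), 85.60110473632812)
weights
[ 18  18 253] [177.7708 232.7787] ctr [0.5848 0.3522 0.019 ] d 45.76732191563124 top [0.5855 0.353  0.0574]
[ 18  18 255] [203.6235 233.3961] ctr [0.5832 0.2824 0.019 ] d 45.94786432042626 top [ 0.2877 -0.0145  1.5647]
[ 18  18 261] [174.4253 258.5402] ctr [0.5144 0.3584 0.019 ] d 46.48528451506071 top [ 0.2877 -0.0145  1.5647]
[ 14  14 160] [201.5687 258.5688] ctr [0.5144 0.2857 0.019 ] d 36.39613196951653 top [0.5153 0.2871 0.053 ]
[ 15  14 164] [170.8902 280.4085] ctr [0.4555 0.3654 0.019 ] d 36.848275168602186 top [ 0.2877 -0.0145  1.5647]
[ 15  14 161] [196.1304 284.5901] ctr [0.4443 0.2978 0.019 ] d 36.5096927196341 top [ 0.2877 -0.0145  1.5647]
tray rim
((0.5186858773231506, 0.32767221331596375), (0.16184672713279724, 0.22980329394340515), 86.35298156738281)
pans
[ 230  174   60   58 2707] ((259.8697204589844, 202.44712829589844), (57.050846099853516, 58.98878860473633), 74.03763580322266) [[0.6546 0.1261 0.079 ]] 0.07568518615120963
[ 313  189   60   59 2734] ((342.23876953125, 218.2134552001953), (57.61831283569336, 58.99574661254883), 99.65550994873047) [[ 0.6126 -0.09    0.079 ]] 0.07597875130698328
stand
[ 395  225   59   58 2539] ((424.40509033203125, 253.417236328125), (55.45942687988281, 57.45045852661133), 125.34539031982422) [[ 0.5299 -0.3157  0.012 ]]
[417 229  14  13 142] [423.5634 234.8451] [ 0.5757 -0.3093  0.0412] [ 0.5916 -0.2927  0.0512]
[435 256  13  13 129] [440.9302 262.0698] [ 0.503  -0.3546  0.0352] [ 0.5196 -0.3402  0.043 ]
[407 258  16  16 170] [414.7235 265.3118] [ 0.4937 -0.2836  0.0394] [ 0.5133 -0.2634  0.0515]
```

Run:
```python
import cv2
a=cv2.imread("pics/top0.png")[165:325,145:465]; cv2.imwrite("pics/crop1.png",cv2.resize(a,None,fx=2.5,fy=2.5,interpolation=cv2.INTER_CUBIC))
```

```text
(no output)
```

View pics/crop1.png

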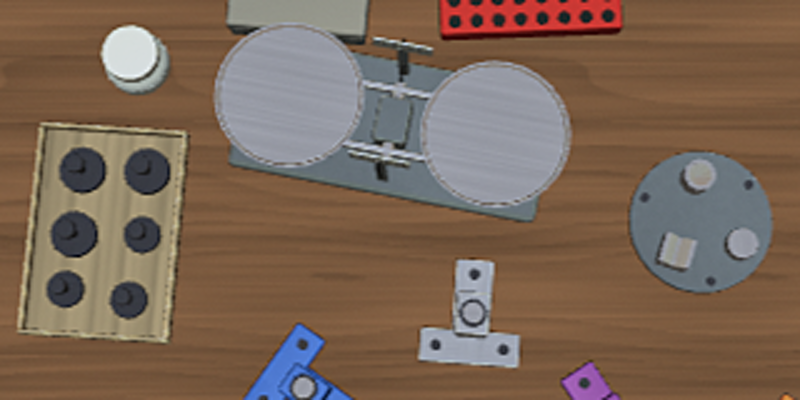

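The crop confirms it: the grey T is the plate with its stem pointing away, and the tray holds three large and three small weights. I'll now go above the plate.

Run:
```python
from h import *
goto(.45,.25,.26,np.pi/2-.08); goto(.415,-.066,.26,np.pi/2-.08)
o,R=tool(); p=eyes.camera_params("wrist"); print(R); print("cam in tool",R.T@(-p["R"].T@p["t"]-o["position"]), (p["R"]@R))
```

```text
tcp [0.2592 0.5684 0.2307] off [-305.7 -210.6  -29. ] roll -0.348 t 0.15 q7 -0.09
tcp [0.2592 0.5684 0.2307] off [-405.  -512.7  -28.7] roll -0.348 t 0.15 q7 -0.09
[[-0.9099  0.4148 -0.0004]
 [ 0.4148  0.9099 -0.0009]
 [-0.     -0.001  -1.    ]]
cam in tool [ 0.0742  0.0007 -0.1434] [[ 0.0004  1.     -0.0007]
 [-0.9563  0.0002 -0.2924]
 [-0.2924  0.0008  0.9563]]
```

Request:
send_rows --pt "-31 -21 -6" --pt "-62 -42 -12" --pt "-93 -63 -18" --pt "-124 -84 -24" --pt "-155 -105 -29" --roll '[-0.07, -0.14, -0.21, -0.28, -0.348]'

```text
clock: 0.57
position: [0.3574, 0.4071, 0.2606]
ee_rot: [0.038, 0.999, 0.0, -0.0]
ft_force: [0.9, 0.4, 0.3]
grip_width: 0.997
```

Run:
```python
from h import *
goto(.45,.2,.26,np.pi/2-.08); goto(.425,-.066,.25,np.pi/2-.08)
print(tool()[1])
```

```text
tcp [0.3574 0.4071 0.2606] off [-108.1 -199.5    0.5] roll 0.004 t 0.57 q7 0.56
tcp [0.3574 0.4071 0.2606] off [-103.4 -466.6   10.5] roll 0.004 t 0.57 q7 0.56
[[-0.9971  0.0762 -0.    ]
 [ 0.0762  0.9971  0.0002]
 [ 0.      0.0002 -1.    ]]
```

Request:
send_rows --pt "-20 -33 0" --pt "-40 -66 0" --pt "-60 -99 0" --pt "-80 -132 0" --pt "-100 -165 0" --roll '[0, 0, 0, 0, 0]'

```text
clock: 0.98
position: [0.4437, 0.2345, 0.2603]
ee_rot: [0.04, 0.999, 0.0, -0.0]
ft_force: [0.7, -0.7, 0.7]
grip_width: 1.0
```

Request:
send_rows --pt "0 -33 0" --pt "0 -66 0" --pt "0 -99 0" --pt "0 -132 0" --pt "0 -165 0" --roll '[0, 0, 0, 0, 0]'

```text
clock: 1.4
position: [0.4296, 0.0703, 0.2601]
ee_rot: [0.04, 0.999, 0.0, -0.0]
ft_force: [-0.3, 0.0, 0.2]
grip_width: 0.999
```

Request:
send_rows --pt "0 -33 0" --pt "0 -66 0" --pt "0 -99 0" --pt "0 -125 0" --pt "0 -132 0" --roll '[0, 0, 0, 0, 0]'

```text
clock: 1.82
position: [0.4189, -0.0639, 0.2604]
ee_rot: [0.043, 0.999, 0.0, 0.0]
ft_force: [-0.6, -0.7, -0.3]
grip_width: 1.001
```

```bash
cat > plate.py <<'E'
from h import *
p,im,d=snap("wrist","w_plate"); X=cloud(p,d); Z=X[...,2]
m=((Z>.055)&(Z<.085)&(np.hypot(X[...,0]-.425,X[...,1]+.066)<.06)).astype(np.uint8)
n,l,s,c=cv2.connectedComponentsWithStats(m)
print(s[1:],c[1:])
hsv=cv2.cvtColor(im,cv2.COLOR_BGR2HSV)
f=(Z>.014)&(Z<.03)&(np.hypot(X[...,0]-.425,X[...,1]+.066)<.1)&(hsv[...,1]<60)
q=cast(p,np.argwhere(f)[:,::-1],.021)[:,:2]
print("rect",cv2.minAreaRect(q.astype(np.float32)), len(q))
top=(np.abs(Z-.067)<.004)&(m>0); q=X[top][:,:2].astype(np.float32); print("block top rect",cv2.minAreaRect(q),q.mean(0),np.median(Z[top]))
die=(Z>.072)&(m>0); print("die",X[die].mean(0),die.sum())
goto(.425,-.066,.25,np.pi/2-.08)
E
python3 plate.py
```

```text
[[ 300  188   37   48 1730]] [[318.2324 211.3306]]
rect ((0.43211182951927185, -0.06572325527667999), (0.10494886338710785, 0.11101424694061279), 85.14886474609375) 4263
block top rect ((0.4261201322078705, -0.06520844995975494), (0.033442042768001556, 0.04350116476416588), 85.85216522216797) [ 0.4239 -0.0647] 0.06738243185204135
die [ 0.4258 -0.0648  0.0746] 683
tcp [ 0.4191 -0.063   0.2604] off [-6.1 -2.5 10.4] roll -0.005 t 1.87 q7 1.45
```

View pics/w_plate.png

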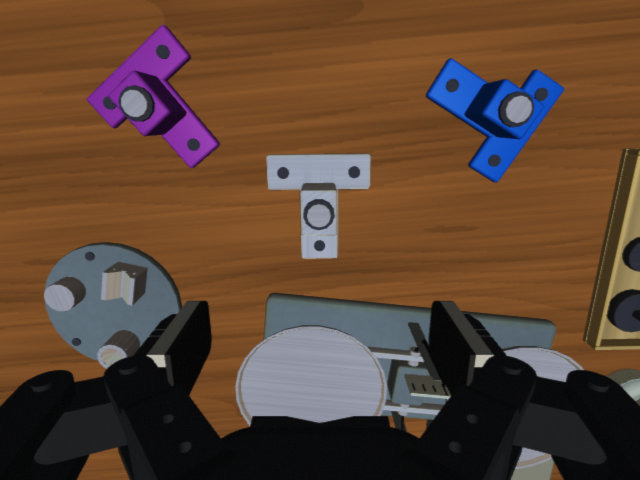

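The wrist picture shows the grey plate's die at about (319,213), with purple at (137,103), blue at (517,110) and the stand at (112,300). I'm descending onto the die block and closing across its 34 mm width.

Request:
send_rows --pt "-7 -2 35" --pt "-7 -2 70" --pt "-7 -2 110" --pt "-7 -2 150" --pt "-7 -2 175" --roll '[0, 0, 0, 0, 0]'

```text
clock: 2.28
position: [0.4246, -0.061, 0.0819]
ee_rot: [0.039, 0.999, -0.0, -0.002]
ft_force: [-1.2, 0.4, -0.2]
grip_width: 1.002
```

Request:
send_rows --pt "0 0 20" --pt "0 0 40" --pt "0 0 54" --pt "0 0 55" --pt "0 0 55" --roll '[0, 0, 0, 0, 0]'

```text
clock: 2.7
position: [0.426, -0.0614, 0.0298]
ee_rot: [0.039, 0.999, -0.0, -0.001]
ft_force: [0.2, 0.1, 1.1]
grip_width: 1.001
```

Run:
```python
from h import *
goto(.426,-.065,.03,np.pi/2-.078)
```

```text
tcp [ 0.426  -0.0614  0.0298] off [-0.3 -3.5 -0.2] roll -0.001 t 2.7 q7 1.62
```

Request:
send_rows --pt "0 -3.5 0" --pt "0 -3.5 0" --pt "0 -3.5 0" --pt "0 -3.5 0" --pt "0 -3.5 0" --roll '[0, 0, 0, 0, 0]'

```text
clock: 3.12
position: [0.4265, -0.0656, 0.0307]
ee_rot: [0.04, 0.999, 0.0, 0.0]
ft_force: [0.5, 0.5, 0.9]
grip_width: 1.001
```

Request:
send_rows --pt "0 0 0" --pt "0 0 0" --pt "0 0 0" --pt "0 0 0" --pt "0 0 0" --roll '[0, 0, 0, 0, 0]' --jaw 0 --newtons 50

```text
clock: 3.53
position: [0.4263, -0.0657, 0.0304]
ee_rot: [0.04, 0.999, 0.0, 0.0]
ft_force: [0.4, -0.4, 2.0]
grip_width: 0.384
```

Request:
send_rows --pt "0 0 0" --pt "0 0 0" --pt "0 0 0" --pt "0 0 0" --pt "0 0 0" --roll '[0, 0, 0, 0, 0]'

```text
clock: 3.95
position: [0.4263, -0.0657, 0.0304]
ee_rot: [0.04, 0.999, 0.0, 0.0]
ft_force: [-0.7, -0.5, 2.4]
grip_width: 0.392
```

Request:
send_rows --pt "0 0 -10" --pt "0 0 -25" --pt "0 0 -45" --pt "0 0 -65" --pt "0 0 -80" --roll '[0, 0, 0, 0, 0]'

```text
clock: 4.37
position: [0.426, -0.0659, 0.112]
ee_rot: [0.04, 0.999, -0.0, 0.0]
ft_force: [0.5, 0.4, -2.9]
grip_width: 0.392
```

Request:
send_rows --pt "0 0 -10" --pt "0 0 -20" --pt "0 0 -20" --pt "0 0 -20" --pt "0 0 -20" --roll '[0, 0, 0, 0, 0]'

```text
clock: 4.78
position: [0.4256, -0.0656, 0.1295]
ee_rot: [0.04, 0.999, -0.0, -0.001]
ft_force: [-0.9, -0.1, -3.1]
grip_width: 0.391
```

Run:
```python
from h import *
goto(.605,-.090,.13,np.pi/2-.1)
print(monitor.get_obs()['ft_force'])
```

```text
tcp [ 0.4256 -0.0656  0.1295] off [-180.8  -10.    -0.8] roll 0.02 t 4.78 q7 1.53
[-0.9408 -0.0685 -3.0833]
```

Request:
send_rows --pt "-20 -1 0" --pt "-55 -3 0" --pt "-95 -5 0" --pt "-135 -8 0" --pt "-165 -10 0" --roll '[0, 0, 0, 0.01, 0.02]'

```text
clock: 5.2
position: [0.592, -0.0887, 0.1285]
ee_rot: [0.049, 0.999, -0.0, -0.001]
ft_force: [0.1, 0.4, -2.3]
grip_width: 0.395
```

Request:
send_rows --pt "-12 0 0" --pt "-20 0 0" --pt "-20 0 0" --pt "-20 0 0" --pt "-20 0 0" --roll '[0, 0, 0, 0, 0]'

```text
clock: 5.62
position: [0.6086, -0.0908, 0.13]
ee_rot: [0.05, 0.999, 0.0, -0.001]
ft_force: [0.1, -0.0, -2.7]
grip_width: 0.393
```

Run:
```python
from h import *
goto(.610,-.090,.104,np.pi/2-.1)
```

```text
tcp [ 0.6086 -0.0908  0.13  ] off [-1.4  0.9 26. ] roll -0.0 t 5.62 q7 1.72
```

Request:
send_rows --pt "0 0 6" --pt "0 0 12" --pt "0 0 18" --pt "0 0 22" --pt "0 0 24" --roll '[0, 0, 0, 0, 0]'

```text
clock: 6.03
position: [0.6091, -0.0906, 0.1053]
ee_rot: [0.05, 0.999, 0.0, -0.001]
ft_force: [-0.1, -0.2, -2.6]
grip_width: 0.392
```

Request:
send_rows --pt "0 0 3" --pt "0 0 6" --pt "0 0 9" --pt "0 0 11" --pt "0 0 13" --roll '[0, 0, 0, 0, 0]'

```text
clock: 6.45
position: [0.6098, -0.0908, 0.0932]
ee_rot: [0.05, 0.999, 0.0, 0.0]
ft_force: [-0.8, -0.3, -0.7]
grip_width: 0.393
```

Request:
send_rows --pt "0 0 0" --pt "0 0 0" --pt "0 0 0" --pt "0 0 0" --pt "0 0 0" --roll '[0, 0, 0, 0, 0]'

```text
clock: 6.87
position: [0.6097, -0.0908, 0.0934]
ee_rot: [0.05, 0.999, 0.0, 0.0]
ft_force: [-0.7, -0.6, -0.6]
grip_width: 0.394
```

Most of the plate's load is now on the pan. I'll ease down 2 mm, release, retreat up and go to look over the tray.

Request:
send_rows --pt "0 0 0.5" --pt "0 0 1" --pt "0 0 1.5" --pt "0 0 1.5" --pt "0 0 1.5" --roll '[0, 0, 0, 0, 0]'

```text
clock: 7.28
position: [0.6098, -0.0908, 0.0918]
ee_rot: [0.05, 0.999, 0.0, 0.0]
ft_force: [0.2, 0.1, -1.6]
grip_width: 0.39
```

Request:
send_rows --pt "0 0 0" --pt "0 0 0" --pt "0 0 0" --pt "0 0 0" --pt "0 0 0" --roll '[0, 0, 0, 0, 0]' --jaw 0.7

```text
clock: 7.7
position: [0.6098, -0.0908, 0.0919]
ee_rot: [0.05, 0.999, 0.0, 0.0]
ft_force: [-0.5, -0.1, -0.3]
grip_width: 0.703
```

Request:
send_rows --pt "0 0 -10" --pt "0 0 -35" --pt "0 0 -70" --pt "0 0 -110" --pt "0 0 -145" --roll '[0, 0, 0, 0, 0]'

```text
clock: 8.12
position: [0.6096, -0.0911, 0.24]
ee_rot: [0.05, 0.999, -0.0, 0.001]
ft_force: [1.6, -0.2, -0.2]
grip_width: 0.7
```

Run:
```python
from h import *
goto(.55,.1,.26,np.pi/2);goto(.48,.32,.26,np.pi/2);goto(.57,.3,.26,np.pi/2)
```

```text
tcp [ 0.6096 -0.0911  0.24  ] off [ 78.4 184.2 -20.1] roll -0.1 t 8.12 q7 1.68
tcp [ 0.6096 -0.0911  0.24  ] off [170.1 396.1 -20.2] roll -0.1 t 8.12 q7 1.68
tcp [ 0.6096 -0.0911  0.24  ] off [ 78.5 385.2 -20.1] roll -0.1 t 8.12 q7 1.68
```

Request:
send_rows --pt "5 30 -8" --pt "14 65 -20" --pt "24 105 -20" --pt "34 145 -20" --pt "45 185 -20" --roll '[0, 0, 0, 0, 0]'

```text
clock: 8.53
position: [0.583, 0.0993, 0.2581]
ee_rot: [0.05, 0.999, 0.0, 0.001]
ft_force: [0.6, 0.9, -0.3]
grip_width: 0.702
```

Request:
send_rows --pt "10 40 0" --pt "20 80 0" --pt "30 120 0" --pt "42 160 0" --pt "52 190 0" --roll '[-0.02, -0.04, -0.06, -0.08, -0.1]'

```text
clock: 8.95
position: [0.5492, 0.2958, 0.2576]
ee_rot: [-0.002, 1.0, 0.001, 0.0]
ft_force: [0.4, 0.8, 0.5]
grip_width: 0.7
```

Request:
send_rows --pt "0 12 0" --pt "0 12 0" --pt "0 12 0" --pt "0 12 0" --pt "0 12 0" --roll '[0, 0, 0, 0, 0]' --jaw 0.5

```text
clock: 9.37
position: [0.5514, 0.302, 0.2573]
ee_rot: [0.001, 1.0, -0.0, 0.0]
ft_force: [-0.2, -0.4, 0.4]
grip_width: 0.503
```

```bash
cat > wts.py <<'E'
from h import *
import sys
def weights(im,p,d,show=True):
    """dark blobs inside the tray area -> centre of body and knob"""
    X=cloud(p,d); Z=X[...,2]; a=-.064; c,s=np.cos(a),np.sin(a)
    dx,dy=X[...,0]-.519,X[...,1]-.328; tx=c*dx+s*dy; ty=-s*dx+c*dy
    m=((abs(tx)<.112)&(abs(ty)<.077)&(Z>.008)&(Z<.075)&(im.max(2)<85)).astype(np.uint8)
    n,l,st,ce=cv2.connectedComponentsWithStats(m); out=[]
    for i in range(1,n):
        if st[i,4]<150: continue
        b=l==i; zt=np.percentile(Z[b],98); k=b&(Z>zt-.006); kuv=np.argwhere(k)[:,::-1]
        K2=cast(p,[cv2.minEnclosingCircle(kuv.astype(np.float32))[0]],zt)[0]
        lo=b&(Z<.024); q=cast(p,np.argwhere(lo)[:,::-1],.017)[:,:2].astype(np.float32)
        (bc,r)=cv2.minEnclosingCircle(q) if len(q)>5 else ((0,0),0)
        out.append((K2,zt,bc,2*r)); 
        print("knob",K2[:2],"ztop",round(float(zt),4),"body",np.round(bc,4),"dia",round(2*r*1000,1),"px",ce[i].astype(int),st[i,4])
    return out
if __name__=="__main__":
    p,im,d=snap("wrist",sys.argv[1]); weights(im,p,d); goto(.55,.32,.26,np.pi/2)
E
python3 wts.py w_tray
python3 - <<'E'
from h import *
p,im,d=snap("top","top1"); X=cloud(p,d);Z=X[...,2]
for n,c in(("L",(.6546,.1261)),("R",(.6126,-.09))):
    m=np.hypot(X[...,0]-c[0],X[...,1]-c[1])<.06; z=Z[m&(Z>.03)&(Z<.1)]; print(n,np.median(z),np.percentile(z,[10,90]))
E
```

```text
knob [0.4102 0.3361] ztop 0.0224 body [0.4093 0.3369] dia 150.7 px [356  44] 464
knob [0.4465 0.3018] ztop 0.0504 body [0.4463 0.3019] dia 39.5 px [318  86] 1393
knob [0.4577 0.3689] ztop 0.0507 body [0.458  0.3692] dia 40.0 px [388  98] 1384
knob [0.5161 0.3615] ztop 0.0567 body [0.5168 0.3619] dia 50.5 px [378 160] 1927
knob [0.5161 0.2896] ztop 0.0507 body [0.5162 0.2896] dia 39.4 px [306 160] 1184
knob [0.5844 0.2863] ztop 0.0566 body [0.5849 0.2861] dia 51.3 px [304 226] 1685
knob [0.5854 0.355 ] ztop 0.0566 body [0.5862 0.3562] dia 51.7 px [369 227] 1689
knob [0.6278 0.3229] ztop 0.0214 body [0.6296 0.3233] dia 151.0 px [338 264] 560
tcp [0.5513 0.3022 0.2573] off [ 1.4 17.8 -2.7] roll -0.003 t 9.42 q7 1.08
L 0.0885086635487767 [0.0843 0.0926]
R 0.0706103615254475 [0.0597 0.0859]
```

View pics/w_tray.png

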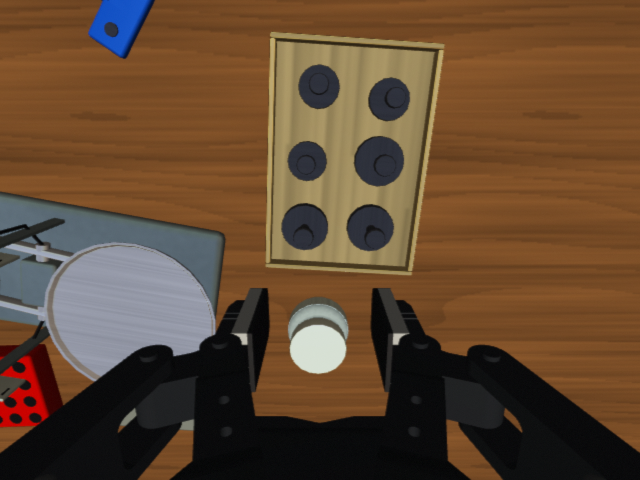

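Six weights: the 200 g ones are at px (304,226), (369,227) and (378,160), and the 100 g ones at (306,160), (318,86) and (388,98). The pan heights (left about 88 mm) fit the plate standing on the right pan at the stop. I'll take the 200 g weight at (0.585,0.286) first.

Request:
send_rows --pt "-8 -4 35" --pt "-20 -10 75" --pt "-33 -16 115" --pt "-33 -16 150" --pt "-33 -16 170" --roll '[0, 0, 0, 0, 0]'

```text
clock: 9.88
position: [0.5826, 0.2852, 0.0823]
ee_rot: [0.001, 1.0, -0.002, -0.002]
ft_force: [-0.4, -0.1, -0.5]
grip_width: 0.502
```

Request:
send_rows --pt "0 0 20" --pt "0 0 40" --pt "0 0 53" --pt "0 0 56" --pt "0 0 56" --roll '[0, 0, 0, 0, 0]'

```text
clock: 10.3
position: [0.5834, 0.2875, 0.0303]
ee_rot: [0.0, 1.0, -0.0, -0.0]
ft_force: [-0.5, -0.7, -0.1]
grip_width: 0.505
```

Run:
```python
from h import *
goto(.5848,.2863,.030,np.pi/2)
```

```text
tcp [0.5834 0.2875 0.0303] off [-1.4 -1.2  0.3] roll -0.0 t 10.3 q7 1.19
```

Request:
send_rows --pt "-1 -1 0" --pt "-1 -1 0" --pt "-1 -1 0" --pt "-1 -1 0" --pt "-1 -1 0" --roll '[0, 0, 0, 0, 0]' --jaw 0 --newtons 40

```text
clock: 10.72
position: [0.5857, 0.287, 0.0323]
ee_rot: [0.0, 1.0, 0.0, 0.001]
ft_force: [0.4, -1.7, 6.5]
grip_width: 0.21
```

Request:
send_rows --pt "0 0 0" --pt "0 0 0" --pt "0 0 0" --pt "0 0 -5" --pt "0 0 -15" --roll '[0, 0, 0, 0, 0]'

```text
clock: 11.13
position: [0.5835, 0.2868, 0.0451]
ee_rot: [-0.0, 1.0, -0.0, -0.001]
ft_force: [0.7, 0.5, -0.8]
grip_width: 0.219
```

Request:
send_rows --pt "0 0 -20" --pt "0 0 -50" --pt "0 0 -80" --pt "0 0 -100" --pt "0 0 -105" --roll '[0, 0, 0, 0, 0]'

```text
clock: 11.55
position: [0.5861, 0.2879, 0.1558]
ee_rot: [-0.0, 1.0, 0.002, 0.003]
ft_force: [1.2, 0.7, -0.6]
grip_width: 0.214
```

Request:
send_rows --pt "-14 -20 0" --pt "-36 -52 0" --pt "-60 -87 0" --pt "-84 -120 0" --pt "-100 -142 0" --roll '[0, 0, 0, 0, 0]'

```text
clock: 11.97
position: [0.6858, 0.1401, 0.1501]
ee_rot: [0.001, 1.0, -0.001, -0.0]
ft_force: [1.1, -0.9, -1.5]
grip_width: 0.214
```

Request:
send_rows --pt "0 0 0" --pt "0 0 8" --pt "0 0 16" --pt "0 0 22" --pt "0 0 22" --roll '[0, 0, 0, 0, 0]'

```text
clock: 12.38
position: [0.6827, 0.1467, 0.1261]
ee_rot: [-0.001, 1.0, -0.0, -0.002]
ft_force: [-0.3, 0.1, -1.8]
grip_width: 0.214
```

Run:
```python
from h import *
goto(.685,.145,.113,np.pi/2)
```

```text
tcp [0.6827 0.1467 0.1261] off [-2.3 -1.7 13.1] roll 0.003 t 12.38 q7 1.44
```

Request:
send_rows --pt "-2 -2 3" --pt "-2 -2 6" --pt "-2 -2 9" --pt "-2 -2 11" --pt "-2 -2 12" --roll '[0, 0, 0, 0, 0]'

```text
clock: 12.8
position: [0.6864, 0.1432, 0.1165]
ee_rot: [-0.0, 1.0, 0.0, -0.0]
ft_force: [-0.2, -0.9, -2.2]
grip_width: 0.217
```

Request:
send_rows --pt "0 0 0" --pt "0 0 0" --pt "0 0 0" --pt "0 0 0" --pt "0 0 0" --roll '[0, 0, 0, 0, 0]'

```text
clock: 13.22
position: [0.6867, 0.143, 0.117]
ee_rot: [-0.0, 1.0, 0.0, 0.0]
ft_force: [0.2, 0.0, -2.5]
grip_width: 0.21
```

Request:
send_rows --pt "0 0 1" --pt "0 0 2" --pt "0 0 3" --pt "0 0 3" --pt "0 0 3" --roll '[0, 0, 0, 0, 0]'

```text
clock: 13.63
position: [0.6867, 0.143, 0.1139]
ee_rot: [-0.0, 1.0, 0.0, 0.0]
ft_force: [0.6, -0.3, -0.7]
grip_width: 0.22
```

Request:
send_rows --pt "0 0 1" --pt "0 0 2" --pt "0 0 2" --pt "0 0 2" --pt "0 0 2" --roll '[0, 0, 0, 0, 0]'

```text
clock: 14.05
position: [0.6866, 0.143, 0.1118]
ee_rot: [-0.0, 1.0, 0.0, 0.0]
ft_force: [-0.4, 0.9, -0.2]
grip_width: 0.216
```

Request:
send_rows --pt "0 0 0" --pt "0 0 0" --pt "0 0 0" --pt "0 0 0" --pt "0 0 0" --roll '[0, 0, 0, 0, 0]' --jaw 0.5

```text
clock: 14.47
position: [0.6866, 0.1431, 0.1118]
ee_rot: [-0.0, 1.0, 0.0, 0.0]
ft_force: [0.4, 0.7, -0.4]
grip_width: 0.497
```

Request:
send_rows --pt "0 0 -10" --pt "0 0 -35" --pt "0 0 -70" --pt "0 0 -110" --pt "0 0 -145" --roll '[0, 0, 0, 0, 0]'

```text
clock: 14.88
position: [0.6865, 0.1429, 0.2601]
ee_rot: [-0.0, 1.0, 0.0, 0.001]
ft_force: [0.8, 0.3, -0.3]
grip_width: 0.5
```

Request:
send_rows --pt "25 30 0" --pt "50 60 0" --pt "75 90 0" --pt "100 120 0" --pt "125 150 0" --roll '[0, 0, 0, 0, 0]'

```text
clock: 15.3
position: [0.5603, 0.2941, 0.2579]
ee_rot: [0.0, 1.0, 0.0, 0.0]
ft_force: [0.5, -0.4, 0.1]
grip_width: 0.503
```

Request:
send_rows --pt "10 10 0" --pt "10 10 0" --pt "10 10 0" --pt "10 10 0" --pt "10 10 0" --roll '[0, 0, 0, 0, 0]'

```text
clock: 15.72
position: [0.5527, 0.3013, 0.2572]
ee_rot: [0.001, 1.0, -0.0, 0.0]
ft_force: [0.6, -0.0, -0.1]
grip_width: 0.501
```

```bash
cat > pans.py <<'E'
from h import *
def pans(tag=None):
    p,im,d=snap("top",tag); X=cloud(p,d);Z=X[...,2]; r={}
    for n,c in(("L",(.6546,.1261)),("R",(.6126,-.09))):
        rr=np.hypot(X[...,0]-c[0],X[...,1]-c[1]); m=(rr<.068)&(Z>.03)&(Z<.1)&(im.min(2)>110)
        h,e=np.histogram(Z[m],np.arange(.05,.1,.004)); k=h.argmax(); z=Z[m]; r[n]=z[(z>e[k]-.002)&(z<e[k+1]+.002)].mean()
    print("pan z",r,"tilt est",(r["L"]-r["R"])/.22)
if __name__=="__main__":
    import sys; pans(sys.argv[1])
E
python3 wts.py w2; python3 pans.py top2
```

```text
knob [0.4098 0.3367] ztop 0.0222 body [0.4089 0.3375] dia 151.4 px [357  42] 492
knob [0.4464 0.3018] ztop 0.0507 body [0.4465 0.3018] dia 39.6 px [319  84] 1400
knob [0.4578 0.3688] ztop 0.0507 body [0.4579 0.3693] dia 40.0 px [389  97] 1391
knob [0.5163 0.3616] ztop 0.0566 body [0.5164 0.3622] dia 50.7 px [379 159] 1939
knob [0.5161 0.2896] ztop 0.0506 body [0.5162 0.2898] dia 39.6 px [307 159] 1188
knob [0.5856 0.3552] ztop 0.0567 body [0.5863 0.3557] dia 51.7 px [370 226] 1692
knob [0.622  0.3238] ztop 0.0216 body [0.6232 0.324 ] dia 150.9 px [339 263] 568
tcp [0.5526 0.3014 0.257 ] off [ 2.7 18.6 -3. ] roll -0.002 t 15.77 q7 1.08
pan z {'L': np.float64(0.08380795701011552), 'R': np.float64(0.06767599082517532)} tilt est 0.07332711902245545
```

The tilt is about 0.073 rad with 200 g on, so roughly 100 g is missing and the plate weighs about 300 g. I'll take the 100 g weight at (0.516,0.290).

Request:
send_rows --pt "9 -3 35" --pt "20 -7 75" --pt "36 -12 115" --pt "36 -12 150" --pt "36 -12 175" --roll '[0, 0, 0, 0, 0]'

```text
clock: 16.23
position: [0.514, 0.2894, 0.0786]
ee_rot: [0.0, 1.0, -0.001, -0.001]
ft_force: [0.6, -0.8, -0.7]
grip_width: 0.499
```

Request:
send_rows --pt "0 0 20" --pt "0 0 40" --pt "0 0 52" --pt "0 0 54" --pt "0 0 54" --roll '[0, 0, 0, 0, 0]'

```text
clock: 16.65
position: [0.5157, 0.2905, 0.0276]
ee_rot: [0.0, 1.0, -0.0, -0.0]
ft_force: [-0.3, 0.2, -0.2]
grip_width: 0.505
```

Run:
```python
from h import *
goto(.5162,.2896,.027,np.pi/2)
```

```text
tcp [0.5157 0.2905 0.0276] off [-0.5 -0.9  0.6] roll -0.001 t 16.65 q7 1.11
```

Request:
send_rows --pt "0 -1 0" --pt "0 -1 0" --pt "0 -1 0" --pt "0 -1 0" --pt "0 -1 0" --roll '[0, 0, 0, 0, 0]' --jaw 0

```text
clock: 17.07
position: [0.5165, 0.2902, 0.0291]
ee_rot: [0.0, 1.0, 0.001, 0.001]
ft_force: [-0.2, -1.4, 6.0]
grip_width: 0.188
```

Request:
send_rows --pt "0 0 0" --pt "0 0 0" --pt "0 0 0" --pt "0 0 -5" --pt "0 0 -15" --roll '[0, 0, 0, 0, 0]'

```text
clock: 17.48
position: [0.5147, 0.2897, 0.0424]
ee_rot: [-0.0, 1.0, -0.0, -0.001]
ft_force: [0.4, -0.3, -2.1]
grip_width: 0.188
```

Request:
send_rows --pt "0 0 -20" --pt "0 0 -50" --pt "0 0 -80" --pt "0 0 -100" --pt "0 0 -110" --roll '[0, 0, 0, 0, 0]'

```text
clock: 17.9
position: [0.5167, 0.2907, 0.1568]
ee_rot: [-0.0, 1.0, 0.002, 0.002]
ft_force: [0.4, 0.5, -0.8]
grip_width: 0.191
```

Request:
send_rows --pt "-16 -24 0" --pt "-40 -62 0" --pt "-62 -98 0" --pt "-85 -134 0" --pt "-105 -166 0" --roll '[0, 0, 0, 0, 0]'

```text
clock: 18.32
position: [0.6204, 0.1233, 0.1526]
ee_rot: [-0.0, 1.0, 0.0, -0.0]
ft_force: [2.3, 1.1, -0.8]
grip_width: 0.189
```

Request:
send_rows --pt "-9 -14 0" --pt "-9 -14 10" --pt "-9 -14 20" --pt "-9 -14 28" --pt "-9 -14 30" --roll '[0, 0, 0, 0, 0]'

```text
clock: 18.73
position: [0.6273, 0.1125, 0.1203]
ee_rot: [-0.001, 1.0, 0.0, -0.002]
ft_force: [-1.4, -1.1, -1.4]
grip_width: 0.185
```

Request:
send_rows --pt "0 0 2" --pt "0 0 4" --pt "0 0 6" --pt "0 0 8" --pt "0 0 9" --roll '[0, 0, 0, 0, 0]'

```text
clock: 19.15
position: [0.6291, 0.111, 0.1138]
ee_rot: [-0.0, 1.0, 0.0, 0.0]
ft_force: [0.3, -0.2, -0.7]
grip_width: 0.192
```

Run:
```python
from h import *
goto(.63,.11,.104,np.pi/2); print(monitor.get_obs()["ft_force"])
```

```text
tcp [0.6291 0.111  0.1138] off [-0.9 -1.   9.8] roll 0.001 t 19.15 q7 1.47
[ 0.326  -0.1525 -0.6709]
```

Request:
send_rows --pt "0 0 3" --pt "0 0 6" --pt "0 0 9" --pt "0 0 11" --pt "0 0 12" --roll '[0, 0, 0, 0, 0]'

```text
clock: 19.57
position: [0.629, 0.1108, 0.1014]
ee_rot: [-0.0, 1.0, -0.0, -0.0]
ft_force: [0.2, 0.3, 0.0]
grip_width: 0.188
```

Request:
send_rows --pt "0 0 1" --pt "0 0 2" --pt "0 0 2.5" --pt "0 0 2.5" --pt "0 0 2.5" --roll '[0, 0, 0, 0, 0]'

```text
clock: 19.98
position: [0.6291, 0.1108, 0.0994]
ee_rot: [-0.0, 1.0, 0.0, 0.0]
ft_force: [-0.6, -0.6, 0.3]
grip_width: 0.189
```

Request:
send_rows --pt "0 0 0" --pt "0 0 0" --pt "0 0 0" --pt "0 0 0" --pt "0 0 0" --roll '[0, 0, 0, 0, 0]' --jaw 0.5

```text
clock: 20.4
position: [0.6291, 0.1108, 0.0993]
ee_rot: [-0.0, 1.0, 0.0, 0.0]
ft_force: [0.6, -0.4, 1.0]
grip_width: 0.502
```

Request:
send_rows --pt "0 0 -10" --pt "0 0 -35" --pt "0 0 -70" --pt "0 0 -110" --pt "0 0 -155" --roll '[0, 0, 0, 0, 0]'

```text
clock: 20.82
position: [0.6285, 0.1105, 0.253]
ee_rot: [0.0, 1.0, -0.0, -0.0]
ft_force: [1.7, 0.4, -0.7]
grip_width: 0.504
```

Request:
send_rows --pt "15 32 0" --pt "30 64 0" --pt "45 96 0" --pt "60 128 0" --pt "75 160 0" --roll '[0, 0, 0, 0, 0]'

```text
clock: 21.23
position: [0.5532, 0.272, 0.2521]
ee_rot: [0.0, 1.0, 0.0, 0.0]
ft_force: [0.5, 0.5, -0.3]
grip_width: 0.499
```

Request:
send_rows --pt "0 30 0" --pt "0 30 0" --pt "0 30 0" --pt "0 30 0" --pt "0 30 0" --roll '[0, 0, 0, 0, 0]'

```text
clock: 21.65
position: [0.5548, 0.2992, 0.2515]
ee_rot: [0.001, 1.0, -0.0, 0.0]
ft_force: [-0.2, -0.0, 0.3]
grip_width: 0.497
```

```bash
python3 pans.py top3
python3 - <<'E'
from h import *
p,im,d=snap("scene"); cv2.imwrite("pics/ptr.png",cv2.resize(im[215:345,225:415],None,fx=4,fy=4,interpolation=cv2.INTER_CUBIC))
goto(.55,.30,.26,np.pi/2)
E
```

```text
pan z {'L': np.float64(0.07587935485239743), 'R': np.float64(0.07567570754867123)} tilt est 0.00092566956239181
tcp [0.5547 0.2994 0.2513] off [ 4.7  0.6 -8.7] roll -0.002 t 21.75 q7 1.09
```

View pics/ptr.png

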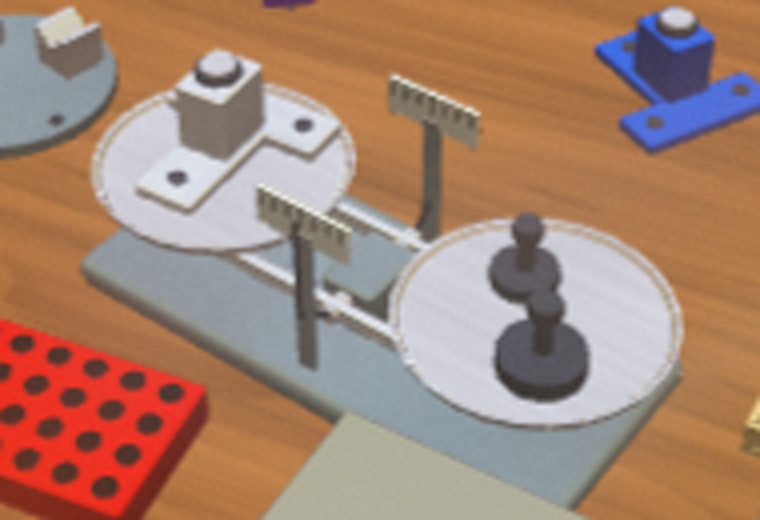

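The picture shows the plate alone on the right pan at px (220,120), the two weights at (525,260) and (543,345), and the pointer standing near the centre mark. Measured tilt is about 0.001. I'll hold another 1.7 s hands-off and re-check.

Request:
send_rows --pt "0 0 0" --pt "0 0 0" --pt "0 0 0" --pt "0 0 0" --pt "0 0 0" --roll '[0, 0, 0, 0, 0]'

```text
clock: 22.17
position: [0.5541, 0.3007, 0.251]
ee_rot: [-0.0, 1.0, 0.0, -0.0]
ft_force: [-0.9, -0.5, -0.1]
grip_width: 0.497
```

Request:
send_rows --pt "0 0 0" --pt "0 0 0" --pt "0 0 0" --pt "0 0 0" --pt "0 0 0" --roll '[0, 0, 0, 0, 0]'

```text
clock: 22.58
position: [0.5541, 0.3008, 0.251]
ee_rot: [-0.0, 1.0, 0.0, 0.0]
ft_force: [-0.5, 0.5, 0.2]
grip_width: 0.504
```

Request:
send_rows --pt "0 0 0" --pt "0 0 0" --pt "0 0 0" --pt "0 0 0" --pt "0 0 0" --roll '[0, 0, 0, 0, 0]'

```text
clock: 23.0
position: [0.5541, 0.3008, 0.251]
ee_rot: [-0.0, 1.0, 0.0, 0.0]
ft_force: [-0.4, 1.2, 1.0]
grip_width: 0.5
```

Request:
send_rows --pt "0 0 0" --pt "0 0 0" --pt "0 0 0" --pt "0 0 0" --pt "0 0 0" --roll '[0, 0, 0, 0, 0]'

```text
clock: 23.42
position: [0.5541, 0.3008, 0.251]
ee_rot: [-0.0, 1.0, 0.0, 0.0]
ft_force: [0.7, 0.7, 0.3]
grip_width: 0.497
```

```bash
python3 pans.py top4; python3 wts.py w3
cat > pw.py <<'E'
from h import *
import sys
c0=(.6546,.1261)
def panw(cam,tag,zf):
    p,im,d=snap(cam,tag); X=cloud(p,d);Z=X[...,2]
    m=((np.hypot(X[...,0]-c0[0],X[...,1]-c0[1])<.075)&(Z>.05)&(Z<.15)&(im.max(2)<85)).astype(np.uint8)
    n,l,s,c=cv2.connectedComponentsWithStats(m)
    for i in range(1,n):
        if s[i,4]<20: continue
        b=l==i; zt=np.percentile(Z[b],98); k=b&(Z>zt-.006)
        K2=cast(p,[cv2.minEnclosingCircle(np.argwhere(k)[:,::-1].astype(np.float32))[0]],zt)[0]
        print(cam,"knob",K2,"px",c[i].astype(int),s[i,4])
panw(sys.argv[1],sys.argv[2],.074)
E
python3 pw.py top top5; python3 -c "
from h import *
goto(.6291,.1108,.16,np.pi/2);goto(.6291,.1108,.25,np.pi/2)"
```

```text
pan z {'L': np.float64(0.07584900259614157), 'R': np.float64(0.07570053153294062)} tilt est 0.0006748684690951897
knob [0.41   0.3362] ztop 0.022 body [0.4091 0.337 ] dia 150.6 px [357  40] 522
knob [0.4465 0.3015] ztop 0.0507 body [0.4464 0.302 ] dia 39.2 px [320  82] 1455
knob [0.4577 0.3686] ztop 0.0505 body [0.4579 0.3691] dia 40.1 px [391  96] 1443
knob [0.5162 0.3615] ztop 0.0565 body [0.5168 0.362 ] dia 50.4 px [380 158] 2000
knob [0.5855 0.355 ] ztop 0.0566 body [0.5864 0.3554] dia 51.9 px [371 226] 1755
knob [0.6204 0.3237] ztop 0.0213 body [0.6237 0.3239] dia 151.8 px [341 264] 598
tcp [0.5541 0.3008 0.251 ] off [ 4.1 19.2 -9. ] roll 0.0 t 23.52 q7 1.09
top knob [0.6842 0.1414 0.1282] px [254 190] 272
top knob [0.6269 0.1088 0.1218] px [266 212] 170
tcp [0.5541 0.3008 0.251 ] off [ -75. -190.   91.] roll 0.0 t 23.57 q7 1.09
tcp [0.5541 0.3008 0.251 ] off [ -75. -190.    1.] roll 0.0 t 23.57 q7 1.09
```

Level is confirmed (about 0.0007 rad). I'll return the 100 g weight first.

Request:
send_rows --pt "-12 -34 0" --pt "-26 -70 0" --pt "-42 -108 0" --pt "-58 -146 0" --pt "-72 -182 0" --roll '[0, 0, 0, 0, 0]'

```text
clock: 23.98
position: [0.6267, 0.1165, 0.2512]
ee_rot: [0.0, 1.0, -0.0, 0.0]
ft_force: [0.2, -0.1, -0.1]
grip_width: 0.502
```

Request:
send_rows --pt "-3 -8 25" --pt "-3 -8 60" --pt "-3 -8 90" --pt "-3 -8 110" --pt "-3 -8 120" --roll '[0, 0, 0, 0, 0]'

```text
clock: 24.4
position: [0.6276, 0.1106, 0.1278]
ee_rot: [-0.0, 1.0, -0.0, -0.002]
ft_force: [-0.2, 0.6, 0.2]
grip_width: 0.499
```

```bash
python3 -c "
from h import *
goto(.6291,.1108,.101,np.pi/2)"
```

```text
tcp [0.6276 0.1106 0.1278] off [-1.6  0.3 26.8] roll 0.0 t 24.4 q7 1.47
```

Request:
send_rows --pt "-1 0 10" --pt "-1 0 20" --pt "-1 0 27" --pt "-1 0 27" --pt "-1 0 27" --roll '[0, 0, 0, 0, 0]'

```text
clock: 24.82
position: [0.6304, 0.1109, 0.1044]
ee_rot: [-0.0, 1.0, 0.0, 0.0]
ft_force: [-0.3, 0.4, 1.0]
grip_width: 0.504
```

Request:
send_rows --pt "0 0 0" --pt "0 0 0" --pt "0 0 0" --pt "0 0 0" --pt "0 0 0" --roll '[0, 0, 0, 0, 0]' --jaw 0

```text
clock: 25.23
position: [0.6304, 0.1108, 0.1043]
ee_rot: [-0.0, 1.0, 0.0, 0.0]
ft_force: [0.7, 0.2, 0.6]
grip_width: 0.188
```

Request:
send_rows --pt "0 0 0" --pt "0 0 0" --pt "0 0 -8" --pt "0 0 -20" --pt "0 0 -35" --roll '[0, 0, 0, 0, 0]'

```text
clock: 25.65
position: [0.6296, 0.1107, 0.1395]
ee_rot: [-0.0, 1.0, -0.0, -0.001]
ft_force: [0.9, 0.2, -1.3]
grip_width: 0.188
```

Request:
send_rows --pt "0 0 -10" --pt "0 0 -15" --pt "20 31 -15" --pt "42 66 -15" --pt "62 98 -15" --roll '[0, 0, 0, 0, 0]'

```text
clock: 26.07
position: [0.5671, 0.2098, 0.1543]
ee_rot: [0.001, 1.0, 0.0, 0.0]
ft_force: [-0.1, 0.9, -0.5]
grip_width: 0.186
```

Request:
send_rows --pt "21 33 0" --pt "40 63 0" --pt "50 79 0" --pt "51 81 0" --pt "51 81 0" --roll '[0, 0, 0, 0, 0]'

```text
clock: 26.48
position: [0.5162, 0.2913, 0.1542]
ee_rot: [-0.002, 1.0, 0.0, -0.0]
ft_force: [0.3, -0.4, -1.1]
grip_width: 0.184
```

```bash
python3 -c "
from h import *
goto(.5162,.2896,.03,np.pi/2)"; python3 pans.py top6; python3 pw.py top top7
```

```text
tcp [0.5162 0.2913 0.1542] off [ -0.   -1.7 124.2] roll 0.003 t 26.48 q7 1.07
pan z {'L': np.float64(0.08390304643806998), 'R': np.float64(0.06774308255191555)} tilt est 0.07345438130070193
top knob [0.6843 0.1418 0.137 ] px [254 189] 277
```

Request:
send_rows --pt "0 -1 20" --pt "0 -1 50" --pt "0 -1 80" --pt "0 -1 100" --pt "0 -1 108" --roll '[0, 0, 0, 0, 0]'

```text
clock: 27.0
position: [0.5165, 0.286, 0.0429]
ee_rot: [0.001, 1.0, -0.002, -0.002]
ft_force: [-0.7, -0.9, -0.6]
grip_width: 0.188
```

Request:
send_rows --pt "0 0 3" --pt "0 0 6" --pt "0 0 9" --pt "0 0 11" --pt "0 0 11" --roll '[0, 0, 0, 0, 0]'

```text
clock: 27.42
position: [0.5177, 0.289, 0.0357]
ee_rot: [-0.0, 1.0, 0.0, 0.001]
ft_force: [0.2, 0.1, -0.2]
grip_width: 0.187
```

Request:
send_rows --pt "0 0 0.5" --pt "0 0 1" --pt "0 0 1.5" --pt "0 0 1.5" --pt "0 0 1.5" --roll '[0, 0, 0, 0, 0]'

```text
clock: 27.83
position: [0.5179, 0.289, 0.0354]
ee_rot: [0.0, 1.0, 0.001, 0.001]
ft_force: [-4.1, -3.7, 13.2]
grip_width: 0.188
```

Request:
send_rows --pt "0 0 0" --pt "0 0 0" --pt "0 0 0" --pt "0 0 0" --pt "0 0 0" --roll '[0, 0, 0, 0, 0]' --jaw 0.5

```text
clock: 28.25
position: [0.517, 0.2888, 0.0334]
ee_rot: [-0.0, 1.0, 0.0, -0.0]
ft_force: [-0.4, 0.0, 0.7]
grip_width: 0.499
```

Request:
send_rows --pt "0 0 -10" --pt "0 0 -35" --pt "0 0 -70" --pt "0 0 -110" --pt "0 0 -150" --roll '[0, 0, 0, 0, 0]'

```text
clock: 28.67
position: [0.5167, 0.2883, 0.1856]
ee_rot: [0.0, 1.0, -0.0, -0.0]
ft_force: [2.3, 1.3, -0.0]
grip_width: 0.507
```

Request:
send_rows --pt "-30 -25 -10" --pt "-65 -53 -10" --pt "-100 -82 -10" --pt "-128 -110 -10" --pt "-150 -130 -10" --roll '[0, 0, 0, 0, 0]'

```text
clock: 29.08
position: [0.6688, 0.156, 0.1945]
ee_rot: [0.0, 1.0, -0.0, 0.001]
ft_force: [-0.3, -0.4, -0.4]
grip_width: 0.497
```

```bash
python3 -c "
from h import *
goto(.6867,.1430,.122,np.pi/2)"; python3 pw.py wrist w8
```

```text
tcp [0.6688 0.156  0.1945] off [-17.9 -12.9  72.5] roll -0.001 t 29.08 q7 1.41
wrist knob [0.6843 0.1434 0.1338] px [300 257] 4029
```

Request:
send_rows --pt "-6 -5 10" --pt "-16 -12 25" --pt "-16 -12 45" --pt "-16 -12 60" --pt "-16 -12 66" --roll '[0, 0, 0, 0, 0]'

```text
clock: 29.55
position: [0.6814, 0.1477, 0.1246]
ee_rot: [-0.001, 1.0, -0.0, -0.002]
ft_force: [-0.7, 1.0, -0.9]
grip_width: 0.503
```

Request:
send_rows --pt "0 0 6" --pt "0 0 12" --pt "0 0 18" --pt "0 0 18" --pt "0 0 18" --roll '[0, 0, 0, 0, 0]'

```text
clock: 29.97
position: [0.6831, 0.147, 0.1097]
ee_rot: [-0.0, 1.0, 0.0, 0.0]
ft_force: [0.7, -0.1, 0.6]
grip_width: 0.499
```

Request:
send_rows --pt "0 0 0" --pt "0 0 0" --pt "0 0 0" --pt "0 0 0" --pt "0 0 0" --roll '[0, 0, 0, 0, 0]' --jaw 0

```text
clock: 30.38
position: [0.6833, 0.1468, 0.1098]
ee_rot: [-0.0, 1.0, 0.0, 0.0]
ft_force: [0.5, -0.5, 0.3]
grip_width: 0.22
```

Request:
send_rows --pt "0 0 0" --pt "0 0 0" --pt "0 0 -8" --pt "0 0 -20" --pt "0 0 -40" --roll '[0, 0, 0, 0, 0]'

```text
clock: 30.8
position: [0.6819, 0.1468, 0.1487]
ee_rot: [-0.0, 1.0, -0.0, -0.002]
ft_force: [-0.3, -0.1, -2.8]
grip_width: 0.214
```

```bash
python3 -c "
from h import *
goto(.5845,.2863,.15,np.pi/2)"; python3 pw.py wrist w9
```

```text
tcp [0.6819 0.1468 0.1487] off [ 97.4 139.5  -1. ] roll 0.0 t 30.8 q7 1.44
wrist knob [0.6869 0.1473 0.1459] px [318 271] 5136
```

Request:
send_rows --pt "14 20 -4" --pt "36 52 -4" --pt "60 86 -4" --pt "82 118 -4" --pt "97 139 -4" --roll '[0, 0, 0, 0, 0]'

```text
clock: 31.27
position: [0.5834, 0.2903, 0.1544]
ee_rot: [-0.002, 1.0, 0.001, -0.0]
ft_force: [0.1, 0.2, -1.3]
grip_width: 0.214
```

Request:
send_rows --pt "0 0 0" --pt "0 0 20" --pt "0 0 45" --pt "0 0 70" --pt "0 0 85" --roll '[0, 0, 0, 0, 0]'

```text
clock: 31.68
position: [0.5854, 0.2853, 0.0667]
ee_rot: [-0.0, 1.0, -0.0, -0.001]
ft_force: [0.4, -0.4, -1.8]
grip_width: 0.216
```

Request:
send_rows --pt "0 0 10" --pt "0 0 18" --pt "0 0 24" --pt "0 0 26" --pt "0 0 26" --roll '[0, 0, 0, 0, 0]'

```text
clock: 32.1
position: [0.5863, 0.2859, 0.0428]
ee_rot: [-0.0, 1.0, 0.0, 0.0]
ft_force: [-0.4, -0.1, -1.8]
grip_width: 0.209
```

```bash
python3 -c "
from h import *
goto(.5845,.2863,.033,np.pi/2)"
```

```text
tcp [0.5863 0.2859 0.0428] off [1.8 0.4 9.8] roll 0.0 t 32.1 q7 1.2
```

Next I set it down, release it, and rise for a look at the tray.

Request:
send_rows --pt "0 0 3" --pt "0 0 6" --pt "0 0 8" --pt "0 0 9" --pt "0 0 9.5" --roll '[0, 0, 0, 0, 0]'

```text
clock: 32.52
position: [0.5863, 0.2857, 0.0334]
ee_rot: [-0.0, 1.0, 0.0, 0.0]
ft_force: [-1.4, -1.7, 5.8]
grip_width: 0.21
```

Request:
send_rows --pt "0 0 0.5" --pt "0 0 0.5" --pt "0 0 0.5" --pt "0 0 0.5" --pt "0 0 0.5" --roll '[0, 0, 0, 0, 0]'

```text
clock: 32.93
position: [0.5864, 0.2857, 0.0334]
ee_rot: [-0.0, 1.0, 0.0, 0.0]
ft_force: [-2.9, -2.1, 7.3]
grip_width: 0.215
```

Request:
send_rows --pt "0 0 0" --pt "0 0 0" --pt "0 0 0" --pt "0 0 0" --pt "0 0 0" --roll '[0, 0, 0, 0, 0]' --jaw 0.5

```text
clock: 33.35
position: [0.5861, 0.2859, 0.0324]
ee_rot: [-0.0, 1.0, 0.0, 0.0]
ft_force: [-0.6, 0.5, -0.8]
grip_width: 0.499
```

Request:
send_rows --pt "0 0 -10" --pt "0 0 -35" --pt "0 0 -70" --pt "0 0 -110" --pt "0 0 -150" --roll '[0, 0, 0, 0, 0]'

```text
clock: 33.77
position: [0.5857, 0.2854, 0.1847]
ee_rot: [0.0, 1.0, -0.0, -0.0]
ft_force: [0.3, 0.3, 0.1]
grip_width: 0.499
```

Request:
send_rows --pt "10 5 -30" --pt "20 10 -60" --pt "30 15 -70" --pt "30 15 -70" --pt "30 15 -70" --roll '[0, 0, 0, 0, 0]'

```text
clock: 34.18
position: [0.5558, 0.3012, 0.2528]
ee_rot: [-0.001, 1.0, 0.0, 0.0]
ft_force: [0.6, 0.1, -0.3]
grip_width: 0.501
```

```bash
python3 wts.py w10
python3 - <<'E'
from h import *
goto(.58,.1,.26,np.pi/2); goto(.6,-.09,.26,np.pi/2-.1)
p,im,d=snap("top","top10"); X=cloud(p,d);Z=X[...,2]
m=(Z>.115)&(Z<.15)&(np.hypot(X[...,0]-.61,X[...,1]+.09)<.05); print("block",X[m].mean(0))
E
```

```text
knob [0.4099 0.3363] ztop 0.0221 body [0.4136 0.3368] dia 152.3 px [354  38] 549
knob [0.4465 0.3016] ztop 0.0507 body [0.4464 0.3016] dia 39.4 px [319  80] 1448
knob [0.458  0.3691] ztop 0.0508 body [0.4578 0.369 ] dia 40.1 px [390  94] 1436
knob [0.5323 0.3576] ztop 0.0566 body [0.534  0.3585] dia 100.2 px [375 172] 3864
knob [0.5158 0.2894] ztop 0.0506 body [0.5159 0.2892] dia 39.3 px [306 156] 1227
knob [0.5878 0.2861] ztop 0.0566 body [0.5887 0.2861] dia 51.6 px [304 226] 1724
knob [0.6217 0.3239] ztop 0.0216 body [0.6228 0.3241] dia 151.1 px [340 262] 582
tcp [0.5558 0.3004 0.2515] off [ 5.8 19.6 -8.5] roll 0.0 t 34.23 q7 1.1
tcp [0.5558 0.3004 0.2515] off [ -24.1 -200.5   -8.3] roll 0.0 t 34.23 q7 1.1
tcp [0.5558 0.3004 0.2515] off [ -44.  -390.5   -8.2] roll 0.1 t 34.23 q7 1.1
block [ 0.6075 -0.0906  0.1315]
```

Two 200 g weights now show as one merged blob, which looks like the expected knock. I'll look.

Run:
```python
import cv2
a=cv2.imread("pics/w10.png")[20:290,240:470]; cv2.imwrite("pics/c10.png",cv2.resize(a,None,fx=2,fy=2))
```

```text
(no output)
```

View pics/c10.png

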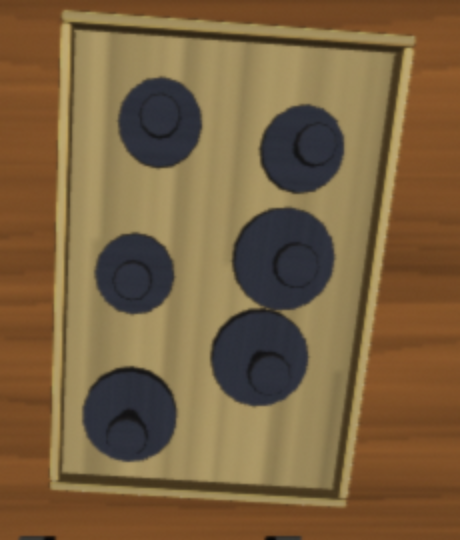

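All six weights stand upright on the tray floor. The 200 g weight at crop (260,357) was nudged against the one at (285,258), which is harmless. Before lifting the plate I'll measure the stand closely.

Request:
send_rows --pt "0 -35 0" --pt "0 -74 0" --pt "0 -114 0" --pt "0 -154 0" --pt "0 -194 0" --roll '[0, 0, 0, 0, 0]'

```text
clock: 34.7
position: [0.5555, 0.1041, 0.2508]
ee_rot: [0.0, 1.0, -0.001, -0.001]
ft_force: [1.0, -0.8, 0.8]
grip_width: 0.502
```

Request:
send_rows --pt "0 -40 0" --pt "0 -80 0" --pt "0 -120 0" --pt "0 -160 0" --pt "0 -200 0" --roll '[0, 0, 0, 0, 0]' --jaw 0.7

```text
clock: 35.12
position: [0.5552, -0.0959, 0.2511]
ee_rot: [0.0, 1.0, -0.0, -0.001]
ft_force: [1.0, 0.8, -1.1]
grip_width: 0.703
```

Request:
send_rows --pt "6 -40 0" --pt "12 -80 0" --pt "18 -120 0" --pt "24 -160 0" --pt "28 -190 0" --roll '[0, 0, 0, 0, 0]'

```text
clock: 35.53
position: [0.5259, -0.2875, 0.2511]
ee_rot: [0.002, 1.0, -0.0, -0.001]
ft_force: [0.1, -0.7, 0.6]
grip_width: 0.7
```

Request:
send_rows --pt "0 -25 0" --pt "0 -32 0" --pt "0 -32 0" --pt "0 -32 0" --pt "0 -32 0" --roll '[0, 0, 0, 0, 0]'

```text
clock: 35.95
position: [0.5287, -0.3136, 0.2517]
ee_rot: [-0.001, 1.0, 0.001, -0.0]
ft_force: [0.3, 0.9, -0.0]
grip_width: 0.699
```

```bash
cat > stand.py <<'E'
from h import *
p,im,d=snap("wrist","w_stand"); X=cloud(p,d); Z=X[...,2]
near=np.hypot(X[...,0]-.53,X[...,1]+.316)<.09
def fitc(b,z):
    cc=max(cv2.findContours(b.astype(np.uint8),0,1)[0],key=len); e=cv2.fitEllipse(cc); q=cast(p,cc[:,0],z)
    A=np.c_[2*q[:,:2],np.ones(len(q))]; s=np.linalg.lstsq(A,(q[:,:2]**2).sum(1),rcond=None)[0]; return s[:2],np.sqrt(s[2]+s[:2]@s[:2]),len(q)
print("base",fitc((near&(Z>.006)).astype(np.uint8),.012))
n,l,s,c=cv2.connectedComponentsWithStats((near&(Z>.028)&(Z<.06)).astype(np.uint8))
for i in range(1,n):
    if s[i,4]>60:
        b=l==i; zt=np.percentile(Z[b],90); t=b&(Z>zt-.004); print(s[i],c[i],zt,"circ",fitc(t,zt),"mean",X[t].mean(0))
goto(.53,-.316,.26,np.pi/2)
E
python3 stand.py
```

```text
base (array([ 0.8931, -0.3116]), np.float64(0.25510869521222584), 1864)
[ 329  144   45   45 1269] [350.9598 165.8511] 0.04389618131749141 circ (array([ 0.4991, -0.2711]), np.float64(0.010994222073199122), 87) mean [ 0.495  -0.2831  0.0428]
[259 157  35  35 920] [276.1087 174.3152] 0.03585786253523337 circ (array([ 0.5038, -0.3545]), np.float64(0.015809261984334164), 94) mean [ 0.5038 -0.3546  0.0348]
[306 230  34  36 965] [322.7098 247.715 ] 0.04408368913393992 circ (array([ 0.5764, -0.3095]), np.float64(0.01645451799241112), 94) mean [ 0.5769 -0.3095  0.0429]
tcp [ 0.5288 -0.3134  0.252 ] off [-1.2 -2.6 -8. ] roll 0.003 t 36.0 q7 2.22
```

View pics/w_stand.png

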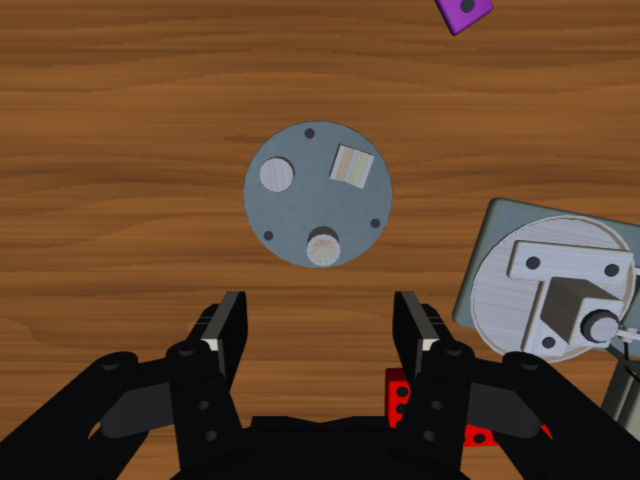

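The stand sits at O≈(0.5308,−0.3151) with yaw ≈0.121 rad, and the three seats (flat px (276,174), groove (351,166), cone (323,248)) agree to under 1 mm. Next I go back to the plate, keeping that pose.

Request:
send_rows --pt "-10 30 0" --pt "-22 66 0" --pt "-35 104 0" --pt "-48 142 0" --pt "-60 178 0" --roll '[0.02, 0.04, 0.06, 0.08, 0.1]'

```text
clock: 36.42
position: [0.5887, -0.1332, 0.2526]
ee_rot: [0.049, 0.999, 0.001, 0.0]
ft_force: [0.3, -0.8, -0.5]
grip_width: 0.699
```

Request:
send_rows --pt "-15 30 -8" --pt "-20 43 -8" --pt "-20 43 -8" --pt "-20 43 -8" --pt "-20 43 -8" --roll '[0, 0, 0, 0, 0]'

```text
clock: 36.83
position: [0.6117, -0.0974, 0.2604]
ee_rot: [0.05, 0.999, -0.0, -0.0]
ft_force: [0.7, -0.4, 0.6]
grip_width: 0.698
```

Run:
```python
from h import *
p,im,d=snap("wrist","w_p2"); X=cloud(p,d); Z=X[...,2]; hsv=cv2.cvtColor(im,cv2.COLOR_BGR2HSV)
near=(np.hypot(X[...,0]-.61,X[...,1]+.09)<.05)
t=near&(abs(Z-.129)<.004)&(im.min(2)>60); q=X[t][:,:2].astype(np.float32); print("block top",cv2.minAreaRect(q),np.median(Z[t]),t.sum())
die=near&(Z>.1335)&(Z<.145); k=np.argwhere(die)[:,::-1].astype(np.float32); print("die",cast(p,[cv2.minEnclosingCircle(k)[0]],.137),X[die].mean(0),die.sum(),k.mean(0))
goto(.6098,-.0908,.0925,np.pi/2-.1)
```

```text
block top ((0.6101373434066772, -0.09026432037353516), (0.034010205417871475, 0.04417366534471512), 85.36708068847656) 0.12821042163432206 1358
die [[ 0.6091 -0.0904  0.137 ]] [ 0.6096 -0.0902  0.1358] 861 [328.2299 221.4332]
tcp [ 0.6117 -0.098   0.2605] off [  2.6   7.  168. ] roll -0.002 t 36.88 q7 1.71
```

Request:
send_rows --pt "2 7 30" --pt "2 7 65" --pt "2 7 100" --pt "2 7 125" --pt "2 7 135" --roll '[0, 0, 0, 0, 0]'

```text
clock: 37.3
position: [0.6085, -0.0903, 0.1218]
ee_rot: [0.051, 0.999, -0.0, -0.003]
ft_force: [-0.1, 1.0, 0.3]
grip_width: 0.702
```

Request:
send_rows --pt "0 0 10" --pt "0 0 20" --pt "0 0 30" --pt "0 0 33" --pt "0 0 33" --roll '[0, 0, 0, 0, 0]'

```text
clock: 37.72
position: [0.611, -0.0893, 0.0922]
ee_rot: [0.05, 0.999, 0.0, -0.0]
ft_force: [1.0, 0.8, 1.0]
grip_width: 0.701
```

Run:
```python
from h import *
goto(.6100,-.0903,.0925,np.pi/2-.09)
```

```text
tcp [ 0.611  -0.0893  0.0922] off [ 0.9 -1.1 -0.3] roll -0.01 t 37.72 q7 1.77
```

Request:
send_rows --pt "1 -1 0" --pt "1 -1 0" --pt "1 -1 0" --pt "1 -1 0" --pt "1 -1 0" --roll '[0, 0, 0, 0, 0]'

```text
clock: 38.13
position: [0.6102, -0.0901, 0.0928]
ee_rot: [0.05, 0.999, 0.0, 0.0]
ft_force: [-0.0, 0.6, 0.3]
grip_width: 0.701
```

Request:
send_rows --pt "0 0 0" --pt "0 0 0" --pt "0 0 0" --pt "0 0 0" --pt "0 0 0" --roll '[0, 0, 0, 0, 0]' --jaw 0 --newtons 50

```text
clock: 38.55
position: [0.6101, -0.0901, 0.0927]
ee_rot: [0.05, 0.999, 0.0, 0.0]
ft_force: [-0.4, 0.7, 2.0]
grip_width: 0.395
```

Request:
send_rows --pt "0 0 0" --pt "0 0 0" --pt "0 0 -5" --pt "0 0 -12" --pt "0 0 -20" --roll '[0, 0, 0, 0, 0]'

```text
clock: 38.97
position: [0.6094, -0.0901, 0.1125]
ee_rot: [0.05, 0.999, -0.0, -0.001]
ft_force: [-0.5, -1.0, -2.9]
grip_width: 0.392
```

Request:
send_rows --pt "0 0 -10" --pt "0 0 -22" --pt "0 0 -34" --pt "0 0 -40" --pt "0 0 -40" --roll '[0, 0, 0, 0, 0]'

```text
clock: 39.38
position: [0.611, -0.0903, 0.1547]
ee_rot: [0.05, 0.999, 0.0, 0.002]
ft_force: [0.4, -0.1, -3.0]
grip_width: 0.392
```

```bash
cat > held.py <<'E'
from h import *
import sys
o,R=tool(); p,im,d=snap("wrist",sys.argv[1]); X=cloud(p,d)
L=(X-o["position"])@R   # tool frame
zf=.010+0.0  # plate top: foot underside is ~.0305 below TCP -> plate top z 21mm => .0095
hsv=cv2.cvtColor(im,cv2.COLOR_BGR2HSV)
m=(abs(L[...,2]-.0095)<.004)&(np.hypot(L[...,0],L[...,1])<.075)&(hsv[...,1]<70)
q=L[m]; print(len(q),"z",np.median(q[:,2]))
print("rect tool frame",cv2.minAreaRect(q[:,:2].astype(np.float32)), q.min(0),q.max(0))
# tilt of plate top plane in tool frame
A=np.c_[q[:,:2],np.ones(len(q))]; print("plane",np.linalg.lstsq(A,q[:,2],rcond=None)[0])
goto(.5308,-.3151,.13,np.pi/2+.121)
E
python3 held.py w_held
```

```text
18727 z 0.010316412535459502
rect tool frame ((0.029830070212483406, 0.000437665730714798), (0.10595284402370453, 0.04056675359606743), 89.75192260742188) [ 0.0095 -0.0525  0.0056] [0.0502 0.0534 0.0135]
plane [0.017  0.0007 0.0097]
tcp [ 0.6105 -0.0902  0.1535] off [  56.9 -231.7   23.3] roll -0.221 t 39.43 q7 1.74
```

View pics/w_held.png

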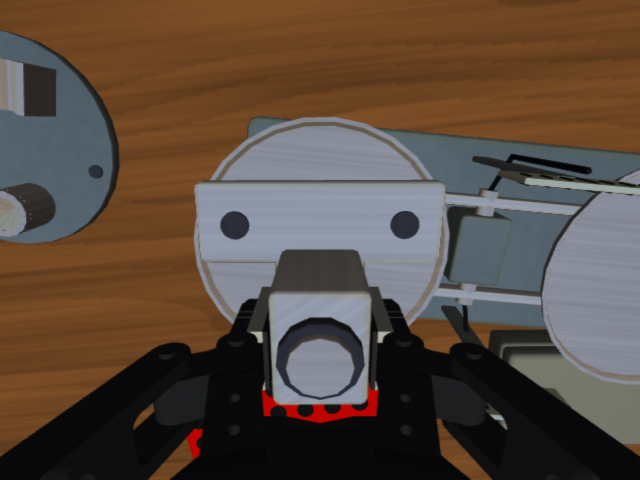

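The plate hangs square in the grip: the cross-bar is at px (196–445, 180–262) and its origin is within about 1 mm of the TCP. I'll carry it over the stand.

Request:
send_rows --pt "5 -20 0" --pt "13 -52 0" --pt "22 -88 0" --pt "31 -124 0" --pt "38 -152 0" --roll '[-0.02, -0.05, -0.09, -0.13, -0.16]'

```text
clock: 39.85
position: [0.5551, -0.2405, 0.1519]
ee_rot: [-0.03, 1.0, -0.0, -0.001]
ft_force: [0.2, -0.6, -3.2]
grip_width: 0.389
```

Run:
```python
from h import *
goto(.5308,-.3151,.12,np.pi/2+.121)
```

```text
tcp [ 0.5551 -0.2405  0.1519] off [ 28.7 -73.   32. ] roll -0.06 t 39.85 q7 2.16
```

Request:
send_rows --pt "9 -22 5" --pt "18 -46 12" --pt "26 -66 22" --pt "29 -73 32" --pt "29 -73 32" --roll '[-0.02, -0.04, -0.06, -0.06, -0.06]'

```text
clock: 40.27
position: [0.5298, -0.3139, 0.1179]
ee_rot: [-0.058, 0.998, 0.0, -0.002]
ft_force: [-0.3, 0.6, -3.3]
grip_width: 0.395
```

Request:
send_rows --pt "0 0 5" --pt "0 0 10" --pt "0 0 15" --pt "0 0 20" --pt "0 0 23" --roll '[0, 0, 0, 0, 0]'

```text
clock: 40.68
position: [0.5328, -0.3112, 0.0967]
ee_rot: [-0.061, 0.998, 0.0, -0.0]
ft_force: [-0.1, 0.1, -3.2]
grip_width: 0.392
```

```bash
python3 - <<'E'
from h import *
goto(.5308,-.3151,.066,np.pi/2+.121)
E
python3 held.py w_h2
```

```text
tcp [ 0.5328 -0.3112  0.0967] off [ 2.4 -3.7 30.7] roll 0.0 t 40.68 q7 2.38
18721 z 0.010339738107221203
rect tool frame ((0.030424531549215317, 0.0004090815782546997), (0.10600123554468155, 0.039221059530973434), 89.90239715576172) [ 0.0108 -0.0526  0.0055] [0.0501 0.0534 0.0135]
plane [0.016  0.0003 0.0098]
tcp [ 0.5324 -0.3113  0.0963] off [  2.1  -3.5 -33.7] roll 0.0 t 40.73 q7 2.38
```

Request:
send_rows --pt "1 -2 4" --pt "2 -3.6 8" --pt "2 -3.6 12" --pt "2 -3.6 16" --pt "2 -3.6 18" --roll '[0, 0, 0, 0, 0]'

```text
clock: 41.15
position: [0.5307, -0.3159, 0.0787]
ee_rot: [-0.06, 0.998, 0.0, -0.0]
ft_force: [-0.3, 0.1, -2.4]
grip_width: 0.392
```

Request:
send_rows --pt "0 0 0" --pt "0 0 0" --pt "0 0 0" --pt "0 0 0" --pt "0 0 0" --roll '[0, 0, 0, 0, 0]'

```text
clock: 41.57
position: [0.531, -0.3161, 0.0797]
ee_rot: [-0.06, 0.998, -0.0, 0.0]
ft_force: [-0.1, 0.4, -3.0]
grip_width: 0.39
```

Run:
```python
from h import *
goto(.5308,-.3151,.066,np.pi/2+.121)
```

```text
tcp [ 0.531  -0.3161  0.0797] off [ 0.1  1.  13.7] roll -0.001 t 41.57 q7 2.4
```

Request:
send_rows --pt "0 1 3" --pt "0 1 6" --pt "0 1 8" --pt "0 1 10" --pt "0 1 11" --roll '[0, 0, 0, 0, 0]'

```text
clock: 41.98
position: [0.5306, -0.3149, 0.0679]
ee_rot: [-0.06, 0.998, 0.0, -0.0]
ft_force: [-0.1, 1.2, -3.3]
grip_width: 0.393
```

Request:
send_rows --pt "0 0 1" --pt "0 0 2" --pt "0 0 2" --pt "0 0 2" --pt "0 0 2" --roll '[0, 0, 0, 0, 0]'

```text
clock: 42.4
position: [0.5308, -0.3151, 0.0665]
ee_rot: [-0.06, 0.998, -0.0, 0.0]
ft_force: [0.4, -0.6, -2.3]
grip_width: 0.391
```

Request:
send_rows --pt "0 0 0.5" --pt "0 0 1" --pt "0 0 1" --pt "0 0 1" --pt "0 0 1" --roll '[0, 0, 0, 0, 0]'

```text
clock: 42.82
position: [0.5311, -0.3155, 0.0659]
ee_rot: [-0.06, 0.998, -0.0, 0.0]
ft_force: [0.1, -1.4, 3.2]
grip_width: 0.391
```

Request:
send_rows --pt "0 0 0.5" --pt "0 0 0.5" --pt "0 0 0.5" --pt "0 0 0.5" --pt "0 0 0.5" --roll '[0, 0, 0, 0, 0]'

```text
clock: 43.23
position: [0.5311, -0.3156, 0.0658]
ee_rot: [-0.06, 0.998, -0.0, 0.001]
ft_force: [-1.8, -1.0, 7.7]
grip_width: 0.39
```

Request:
send_rows --pt "0 0 0" --pt "0 0 0" --pt "0 0 0" --pt "0 0 0" --pt "0 0 0" --roll '[0, 0, 0, 0, 0]' --jaw 0.7

```text
clock: 43.65
position: [0.5307, -0.3148, 0.0647]
ee_rot: [-0.06, 0.998, 0.0, -0.0]
ft_force: [-0.5, -0.4, 0.0]
grip_width: 0.701
```

Request:
send_rows --pt "0 0 -10" --pt "0 0 -35" --pt "0 0 -70" --pt "0 0 -110" --pt "0 0 -150" --roll '[0, 0, 0, 0, 0]'

```text
clock: 44.07
position: [0.5301, -0.315, 0.2171]
ee_rot: [-0.06, 0.998, 0.0, -0.0]
ft_force: [0.5, -0.7, 0.7]
grip_width: 0.698
```

Request:
send_rows --pt "0 0 -35" --pt "0 0 -45" --pt "0 0 -45" --pt "0 0 -45" --pt "0 0 -45" --roll '[0, 0, 0, 0, 0]'

```text
clock: 44.48
position: [0.5304, -0.3146, 0.2588]
ee_rot: [-0.06, 0.998, 0.001, -0.001]
ft_force: [-1.0, -0.4, -0.0]
grip_width: 0.699
```

```bash
python3 - <<'E'
from h import *
p,im,d=snap("wrist","w_fin"); X=cloud(p,d); Z=X[...,2]; O=np.array([.5308,-.3151]); near=np.hypot(X[...,0]-O[0],X[...,1]-O[1])<.08
t=near&(abs(Z-.101)<.004); q=X[t][:,:2].astype(np.float32); r=cv2.minAreaRect(q); print("block top",r,np.median(Z[t]),t.sum())
f=near&(Z>.049)&(Z<.062); q=X[f]; A=np.c_[q[:,:2]-O,np.ones(len(q))]; print("plate top plane",np.linalg.lstsq(A,q[:,2],rcond=None)[0],len(q))
print("plate rect",cv2.minAreaRect(q[:,:2].astype(np.float32)))
die=near&(Z>.105); print("die",X[die].mean(0))
goto(.53,-.31,.26)
im2,_=eyes.camera("top");
E
python3 -c "
from h import *
from wts import weights
p,im,d=snap('top','topf'); weights(im,p,d)"
```

```text
block top ((0.5310059785842896, -0.31531092524528503), (0.04363100603222847, 0.03386448323726654), 7.491734504699707) 0.10143613192769795 1170
plate top plane [0.0033 0.0006 0.0557] 5249
plate rect ((0.5370578169822693, -0.3144274353981018), (0.1111949235200882, 0.10591288655996323), 6.911493301391602)
die [ 0.5205 -0.3154  0.3273]
tcp [ 0.5302 -0.3146  0.2585] off [-0.3  4.6 -1.5] roll 0 t 44.53 q7 2.32
knob [0.5875 0.2835] ztop 0.0581 body [0.5876 0.2823] dia 50.7 px [203 231] 260
knob [0.5308 0.3542] ztop 0.061 body [0.5327 0.3566] dia 100.4 px [176 252] 527
knob [0.5146 0.287 ] ztop 0.0545 body [0.5141 0.2865] dia 39.7 px [201 258] 161
knob [0.4566 0.367 ] ztop 0.0542 body [0.4564 0.3659] dia 39.4 px [170 280] 167
knob [0.4443 0.2984] ztop 0.0539 body [0.4445 0.2981] dia 39.8 px [196 284] 166
```

View pics/w_fin.png

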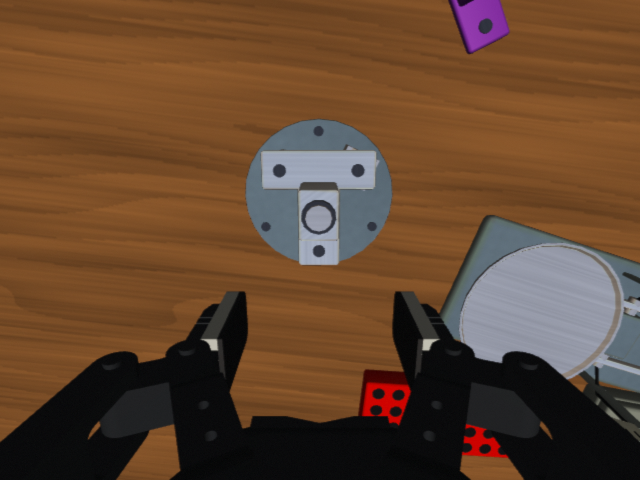

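The plate is seated and released (die at px (319,216)): it is within 0.5 mm of the stand's origin, yaw about 0.12–0.13, slope 0.003, top at 55.7 mm. All weights are in the tray, so I'm handing in.

```bash
python3 -c "
from h import *
print(manip.hand_in())"
```

```text
the job is handed in; nothing more can be done
None
```

I check-weighed the plate, set it on the stand and put both weights back in the tray. I handed the job in at about 45 s on the robot's clock; no verdict is reported.

- **Weighing:** the plate stood alone on the right pan, against one 200 g and one 100 g weight on the left, so it weighs about 300 g. With the hand off, two looks about 1.7 s apart gave a tilt of 0.0009 and 0.0007 rad.
- **Stand:** the plate rests released, about 0.3 mm from the stand's measured origin. Yaw is 0.12–0.13 rad against the stand's 0.121, slope is 0.003 rad, and its top is at 55.7 mm against an expected 55 mm.
- **Weights:** all six are in the tray. The close look at 34 s showed them upright on the tray floor. The final top view showed them in the same places, at a coarser resolution.
- **Knock:** one 200 g weight had been knocked a few centimetres against its neighbour while the hand was away. It stayed upright in the tray, so I left it.

No check failed. The only disagreement was a few millimetres of knob height between the top and wrist cameras, which I put down to the top camera's coarser reading.

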